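# Put the examination instruments back in their fitted foam trays

## Task

The drawing has been examined: put the stand loupe, the calibration tile, the gloss meter and the pocket microscope away, each upright as it stands or lies now and flat on the floor of the cut-out made for its own shape and size. Set each one down gently without dropping it, and leave the beaker of swabs and the box of pipette tips where they are.

Things in the scene. Friction and masses are not known exactly. Their poses are not given: they have to be found in the camera images.
- loupe_center (a point): Stand loupe, an upright round magnifier: black barrel 34 to 36 mm in diameter with a lens in its top, on a clear skirt and a round foot of 42 mm diameter; 48 mm tall; the barrel begins 18 mm above the foot. About 90 g. This point is its centre, 24 mm above its underside; z along its axis, up.
- tile_center (a point): White calibration tile in its round holder: a dark grey ribbed metal puck, 60 mm in diameter and 30 mm tall, with a white ceramic disc in its top. About 160 g. This point is its centre, 15 mm above its underside; z up.
- meter_center (a point): Gloss meter: a light grey block with a dark sole and a small display and two keys on top, 54 mm (its x) by 84 mm (its y), 48 mm tall. About 240 g. This point is its centre, 24 mm above its underside; z up.
- scope_center (a point): Pocket microscope lying on its side: a slim black body 34 mm wide (its x) and 30 mm high, with a round metal eyepiece barrel at its +y end and a clear foot at its -y end; 108 mm long over all (its y). Flat-sided body from y = -46 to +26 mm. About 130 g. This point is the middle of its length, 15 mm above its underside; z up.
- tray_loupe_cutout (a point): One of four fixed foam trays, alike outside: grey board 96 (its x) x 140 mm (its y), 20 mm high, light grey foam on a black base. Cut-out centred, 12 mm deep, 8 mm of slack all round its instrument: here a small round one, 58 mm in diameter, for the stand loupe. This point: centre of the cut-out's floor, 8 mm above the table; axes of the tray, z up.
- tray_tile_cutout (a point): One of four fixed foam trays, alike outside: grey board 96 (its x) x 140 mm (its y), 20 mm high, light grey foam on a black base. Cut-out centred, 12 mm deep, 8 mm of slack all round its instrument: here a large round one, 76 mm in diameter, for the calibration tile. This point: centre of the cut-out's floor, 8 mm above the table; axes of the tray, z up.
- tray_meter_cutout (a point): One of four fixed foam trays, alike outside: grey board 96 (its x) x 140 mm (its y), 20 mm high, light grey foam on a black base. Cut-out centred, 12 mm deep, 8 mm of slack all round its instrument: here a broad rectangle, 70 mm (x) by 100 mm (y), for the gloss meter. This point: centre of the cut-out's floor, 8 mm above the table; axes of the tray, z up.
- tray_scope_cutout (a point): One of four fixed foam trays, alike outside: grey board 96 (its x) x 140 mm (its y), 20 mm high, light grey foam on a black base. Cut-out centred, 12 mm deep, 8 mm of slack all round its instrument: here a long narrow rectangle, 50 mm (x) by 124 mm (y), for the pocket microscope, either way round. This point: centre of the cut-out's floor, 8 mm above the table; axes of the tray, z up.
- beaker_center (a point): Glass beaker, 70 mm in diameter and 95 mm tall, with used swabs sticking out to about 130 mm, standing at one end of the work; to be left alone. This point is its centre, 47.5 mm above the table.
- tipbox_center (a point): Open clear box with a yellow rack of pipette tips, 84 mm (x) by 118 mm (y), 50 mm tall, standing at the other end of the work; to be left alone. This point is its centre, 22.5 mm above the table.
Things that resemble listed ones, but are neither listed nor needed, are in the scene too. Leave any pink look-alike of the part that bears tray_loupe_cutout alone.

How it is judged:
By the outcome, as a careful person would: the job done as asked, in the order asked, and still so for the second after the job is handed in, with the robot touching nothing.
It also fails if it takes over 112 s, if anything falls off the work surface, if the arm or the gripper's body presses on something with over 40 N, if the wrist force passes 120 N, or if a joint passes its speed limit or range.

## Robot

A 6-joint arm with a two-finger parallel gripper is mounted at the origin on the work surface. World frame = base frame: x ahead of the robot, y to its left, z up, the work surface at z = 0. Lengths are in m, angles in rad, forces in N, time in s.
With the tool pointing down it reaches from about 0.35 to 0.95 m from the base axis. Payload 17.4 kg.
Tool frame: the origin (TCP) lies at the very end of the fingers, on their centre line; the grasp point (between the pads) lies env.tcp_to_grasp behind it (env.tcp_to_grasp is the distance from the TCP to the grasp point, in m); z points along the fingers, x is the direction in which the jaws open and shut, and the axes are right-handed (so a half turn about z gives the same grasp; the last joint's range is limited). The gripper opens to 93 mm and grips with 3 to 60 N. Pads are 15 mm wide; open, the fingers measure 128 mm over their backs; the gripper's body (75 mm by 188 mm) begins 65 mm behind the grasp point.
Start: joints at [1.082, 0.116, 1.442, -0, 1.584, -0.038], TCP at [0.294, 0.608, 0.219] pointing down, gripper open.
Joint ranges: [-2.83, 2.83], [-0.83, 2.19], [0.07, 2.5], [-1.14, 4.28], [0.01, 3], [-2.97, 2.97]. Speed limits (rad/s): [1.89, 1.89, 2.22, 3.14, 3.14, 3.14].

## Interface

Orientations are given as a rotation vector (axis times angle).
In Python, from plant import env, get_image, get_calibration gives the robot as it stands.
- The arm moves only by the tool play_rows, never from a script. Its argument "series" is a list of rows, each an object of numbers: "wx", "wy", "wz": the turn, a rotation vector about the tool's x, y, z in degrees; "tx", "ty", "tz": the shift along the tool's x, y, z in mm; "gripper": the closure, from -1 (fully open) to 1 (shut). In form: [{"wx": .., "wy": .., "wz": .., "tx": .., "ty": .., "tz": .., "gripper": ..}, ...]. A call has 1 to 5 rows; each row shifts and turns the pose as measured when the row begins, along the tool's axes as they then stand; what a row does not reach is not made up. A row lasts 1/10 s, in which the tool goes at most 50 mm and 8.59 degrees, less where a joint would pass 70% of its speed; a pose out of reach is approached as far as the arm can. A call is refused whole if a number of a shift passes 50 or a number of a turn 8.59, either way. A call with a gripper value outside its range is refused whole. The fingers move at their own pace and stop on an object; the grip force is fixed at half the most. Time passes only in rows, so rows that do not move let the fingers close. It gives the time, the measured TCP pose, the force and the opening at its end, in the units of the state.
- env.state(): the state, without advancing time (a new reading comes with each control period).
- get_image(name): name is "scene" or "top" or "wrist"; returns the picture (400x640x3 uint8, blue, green, red); there is no depth.
- get_calibration(name): a dict with "intrinsics" (3x3 intrinsics, pixels), "k1" (the pictures are not rectified: a ray, as slopes to the right and down, at radius r is drawn at 1 + k1 r^2 times it, then the intrinsics apply), "R" (3x3) and "t" (3): a world point X has camera coordinates R X + t. Camera axes: x right, y down, z forward; pixel columns grow to the right and rows downward; lengths in m; the calibration is good to about 2 mm. A picture is of the moment at which its call begins: read the wrist's pose just before it. get_calibration takes no time and is no camera call; for the wrist camera it gives the pose at the moment of the call.
- env.hand_in(): hands the job in, once; it reports no verdict.
The state is a dict: "clock": time; "joint_pos": joint angles; "dq": joint speeds; "joint_efforts": joint torques, N m; "tool_pos": TCP position; "eef_rot": TCP orientation; "force": force on the tool from outside, world axes, zero at the start; "wrist_torque": the same for the moment, N m; "finger_gap": opening from 0.0 (shut) to 1.0 (fully open).
Only numpy, scipy, OpenCV 4.12 (cv2) and the standard library are available. Lean on these libraries where they do the work, as an engineer would, in place of code of your own. Each camera call takes 0.05 s, during which the arm holds its last target.

## Working session

There is one attempt and no reset: what is moved stays moved. The work goes in short steps, Python scripts to look and compute and a tool call to move; the robot and the scene stay as the last step left them, time stands still between calls to the robot, and variables do not carry over. Pictures are saved under pics/ and viewed, and the job is handed in when it is done.

Besides the shell and the picture viewer there is one more tool, called after ">>>" as name([rows], argument=value, ...), one row to a line, values as JSON. play_rows: Moves the arm, as the interface text tells. Its arguments: {"type":"object","properties":{"series":{"type":"array"}},"required":["series"]}

```bash
ls; mkdir -p pics; python3 - <<'E'
from plant import env,get_image,get_calibration
import cv2
print(env.state(), env.tcp_to_grasp)
for n in ("scene","top"):
    c=get_calibration(n); print(n,c)
    cv2.imwrite(f"pics/{n}0.png",get_image(n))
E
```

```text
pics
{'clock': 0.0, 'joint_pos': array([ 1.08220216e+00,  1.16512906e-01,  1.44227807e+00, -1.42342169e-05,
        1.58401583e+00, -3.77864739e-02]), 'dq': array([ 9.96259618e-05, -2.58949745e-04, -8.01312329e-04, -1.19464580e-03,
       -2.97651729e-04,  1.46943865e-03]), 'joint_efforts': array([ 2.31540493e-03, -7.21252298e+01, -6.22619963e+01,  7.81618897e-02,
        2.36314471e-02, -1.63033934e-05]), 'tool_pos': array([0.29399626, 0.60737455, 0.21787909]), 'eef_rot': array([ 2.66121614e+00,  1.66842682e+00, -1.64151812e-03]), 'force': array([-0.04455033, -0.02420162,  0.9939412 ]), 'wrist_torque': array([-0.03693274, -0.01090391, -0.02471042]), 'finger_gap': 1.0009952337876165} 0.0188
scene {'intrinsics': array([[398.15985072,   0.        , 326.47022084],
       [  0.        , 398.15985072, 200.69277171],
       [  0.        ,   0.        ,   1.        ]]), 'k1': -0.04838305288768212, 'R': array([[ 0.30201043,  0.95328081,  0.00673692],
       [ 0.60797409, -0.18716042, -0.77158181],
       [-0.73427325,  0.23712163, -0.63609443]]), 't': array([-0.12115101, -0.23452359,  1.69703297])}
top {'intrinsics': array([[377.33644573,   0.        , 312.83229725],
       [  0.        , 377.33644573, 199.49726688],
       [  0.        ,   0.        ,   1.        ]]), 'k1': -0.00383700835264024, 'R': array([[-1.54787300e-02, -9.99879770e-01, -9.24782200e-04],
       [-9.86059865e-01,  1.54180215e-02, -1.65675066e-01],
       [ 1.65669405e-01, -1.65254900e-03, -9.86179962e-01]]), 't': array([0.02019705, 0.45064298, 1.24542238])}
```

View pics/scene0.png

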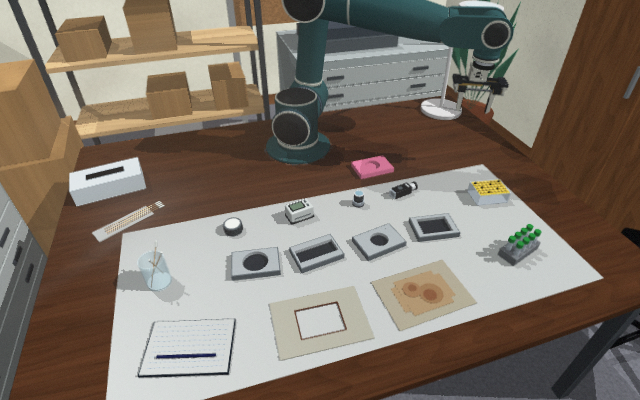

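View pics/top0.png

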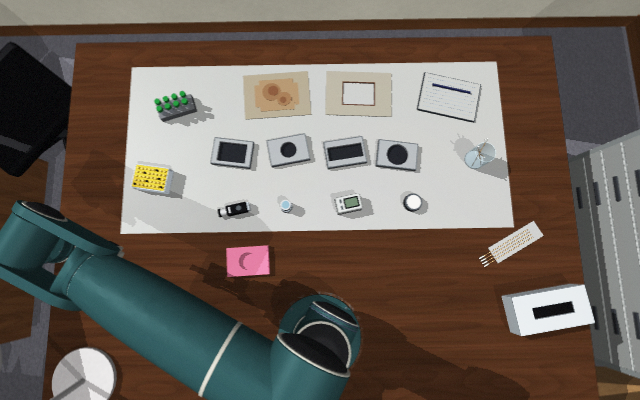

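```bash
python3 - <<'E'
import cv2
im=cv2.imread("pics/top0.png")
for i,(x0,x1,y0,y1) in enumerate([(205,315,125,225),(315,425,125,225)]):
    c=cv2.resize(im[y0:y1,x0:x1],None,fx=6,fy=6,interpolation=cv2.INTER_CUBIC)
    cv2.imwrite(f"pics/topc{i}.png",c[:600])
im=cv2.imread("pics/scene0.png")
cv2.imwrite("pics/scenec.png",cv2.resize(im[175:285,215:475],None,fx=3,fy=3,interpolation=cv2.INTER_CUBIC))
E
```

```text
(no output)
```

View pics/topc0.png

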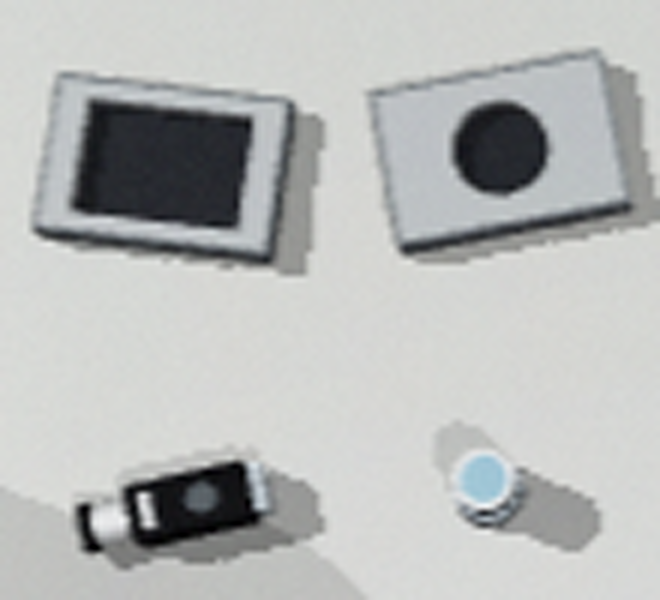

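View pics/topc1.png

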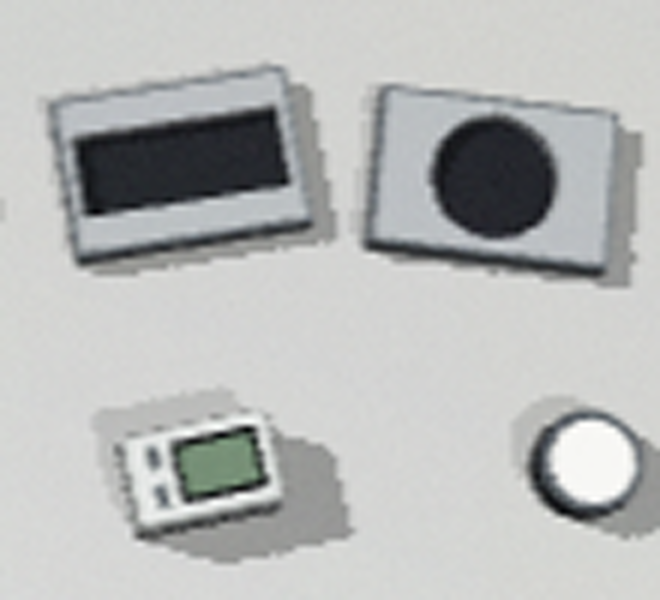

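View pics/scenec.png

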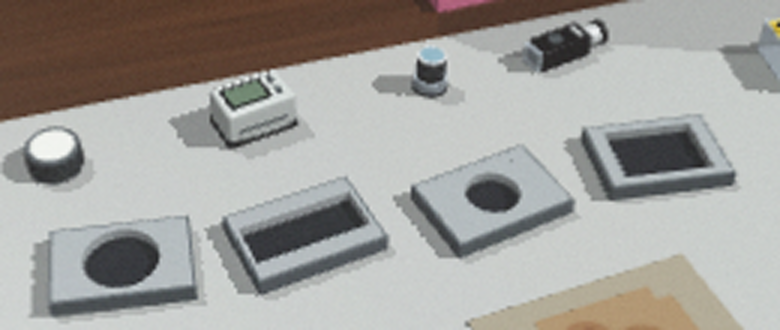

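```bash
cat > h.py <<'E'
import numpy as np
from scipy.optimize import least_squares
def px2w(C,uv,z):
    uv=np.atleast_2d(uv).astype(float);K=C["intrinsics"]
    d=(uv-[K[0,2],K[1,2]])/[K[0,0],K[1,1]]
    s=d.copy()
    for _ in range(20): s=d/(1+C["k1"]*(s**2).sum(1,keepdims=True))
    r=np.c_[s,np.ones(len(s))]@C["R"]          # world dirs
    o=-C["R"].T@C["t"]
    return o+r*((z-o[2])/r[:,2])[:,None]
def w2px(C,X):
    c=np.atleast_2d(X)@C["R"].T+C["t"]; s=c[:,:2]/c[:,2:]
    s=s*(1+C["k1"]*(s**2).sum(1,keepdims=True)); K=C["intrinsics"]
    return s*[K[0,0],K[1,1]]+[K[0,2],K[1,2]]
def rect(pts,a,b):
    """4 corners in order; returns centre, yaw of the long (b) side (mod pi), residual mm. first edge pts0->1 is long"""
    p=pts[:,:2]
    L=np.array([[0,-b/2],[0,b/2],[a/2,b/2],[a/2*-1,-b/2]])
    L=np.array([[-a/2,-b/2],[-a/2,b/2],[a/2,b/2],[a/2,-b/2]])
    best=None
    for fl in (1,-1):
      Lq=L*[fl,1]
      A=p-p.mean(0); U,_,Vt=np.linalg.svd(Lq.T@A); R=(U@Vt).T
      if np.linalg.det(R)<0: continue
      res=A-Lq@R.T
      e=np.abs(res).max()
      if best is None or e<best[2]: best=(p.mean(0),np.arctan2(R[1,0],R[0,0]),e)
    return best
E
python3 - <<'E'
from plant import get_calibration
from h import *
C=get_calibration("top")
def cr(pts,x0,y0=125,s=6): return (np.array(pts)+.5)/s-.5+[x0,y0]
for n,x0,pts,a,b,z in [("mtray",205,[(58,73),(293,100),(273,250),(38,228)],.096,.14,.02),
 ("ltray",205,[(370,92),(598,52),(632,205),(402,243)],.096,.14,.02),
 ("stray",315,[(52,103),(285,68),(315,220),(78,257)],.096,.14,.02),
 ("ttray",315,[(382,87),(617,115),(607,262),(370,240)],.096,.14,.02),
 ("meter",315,[(125,437),(262,412),(283,500),(143,530)],.054,.084,.048),
 ("scope",205,[(78,507),(262,460),(275,510),(85,552)],.034,.108,.03)]:
    P=px2w(C,cr(pts,x0),z); c,y,e=rect(P,a,b)
    print(n,c.round(4),"yaw",np.degrees(y).round(1),"err mm",(e*1e3).round(1),"edges",[round(np.linalg.norm(P[i]-P[(i+1)%4])*1e3) for i in range(4)])
for n,x0,p,z in [("loupe",205,(485,477),.048),("tile",315,(595,458),.03),("lhole",205,(501,148),.02),("thole",315,(494,177),.02)]:
    print(n,px2w(C,cr([p],x0),z)[0].round(4))
print("beaker",px2w(C,[480,152],.095),"box",px2w(C,[151,178],.05))
W=get_calibration("wrist");print(W)
E
```

```text
mtray [0.6293 0.2948] yaw 173.2 err mm 2.5 edges [140, 92, 138, 95]
ltray [0.6352 0.0979] yaw -170.1 err mm 2.9 edges [137, 96, 136, 94]
stray [ 0.6235 -0.1029] yaw -171.8 err mm 1.1 edges [140, 94, 140, 95]
ttray [ 0.6121 -0.2852] yaw 172.9 err mm 3.2 edges [139, 90, 138, 94]
meter [ 0.4358 -0.1066] yaw -169.6 err mm 2.7 edges [79, 51, 80, 54]
scope [0.4232 0.283 ] yaw -167.3 err mm 3.7 edges [107, 30, 110, 26]
loupe [0.4349 0.1057 0.048 ]
tile [ 0.4419 -0.3317  0.03  ]
lhole [0.6349 0.0977 0.02  ]
thole [ 0.6113 -0.2852  0.02  ]
beaker [[ 0.59234755 -0.54369249  0.095     ]] box [[0.5316074  0.56274901 0.05      ]]
{'intrinsics': array([[291.64671218,   0.        , 318.0870893 ],
       [  0.        , 291.64671218, 203.0204076 ],
       [  0.        ,   0.        ,   1.        ]]), 'k1': -0.03753659608888223, 'R': array([[ 4.35932033e-01,  8.99979299e-01, -7.23845540e-04],
       [ 8.71024623e-01, -4.21704319e-01,  2.51955500e-01],
       [ 2.26449485e-01, -1.10465961e-01, -9.67738550e-01]]), 't': array([-0.67440697, -0.03031924,  0.38910163])}
```

```bash
cat >> h.py <<'E'
from scipy.spatial.transform import Rotation as Ro
def plan(x,y,z,yaw,n,st=None):
    """n equal rows to a down-pointing pose with jaws along yaw (deg)"""
    if st is None:
        from plant import env; st=env.state()
    p=np.array(st["tool_pos"]);R=Ro.from_rotvec(st["eef_rot"])
    a=np.radians(yaw);T=Ro.from_matrix(np.array([[np.cos(a),np.sin(a),0],[np.sin(a),-np.cos(a),0],[0,0,-1]]))
    rv=(R.inv()*T).as_rotvec(); d=(np.array([x,y,z])-p)*1e3/n
    x0=R.as_matrix()[:,0]
    print("pose",p.round(4),"yaw",np.degrees(np.arctan2(x0[1],x0[0])).round(1),"tilt rv",np.degrees(rv).round(2),"gap",round(float(st["finger_gap"]),3),"F",np.round(st["force"],1),"t",round(st["clock"],2))
    for i in range(n):
        Ri=R*Ro.from_rotvec(rv*i/n)
        print("t",Ri.inv().apply(d).round(1),"w",np.degrees(rv/n).round(2))
E
python3 -c "
from h import *
plan(.435,.106,.20,14,13)"
```

```text
pose [0.294  0.6074 0.218 ] yaw 64.2 tilt rv [3.000e-02 6.000e-02 5.017e+01] gap 0.999 F [ 0.5 -0.2  0.4] t 0.1
t [-30.   26.6   1.4] w [0.   0.   3.86]
t [-28.1  28.5   1.4] w [0.   0.   3.86]
t [-26.2  30.4   1.4] w [0.   0.   3.86]
t [-24.   32.    1.4] w [0.   0.   3.86]
t [-21.8  33.6   1.4] w [0.   0.   3.86]
t [-19.5  35.    1.4] w [0.   0.   3.86]
t [-17.1  36.2   1.4] w [0.   0.   3.86]
t [-14.7  37.3   1.4] w [0.   0.   3.86]
t [-12.1  38.2   1.4] w [0.   0.   3.86]
t [-9.5 38.9  1.4] w [0.   0.   3.86]
t [-6.9 39.5  1.4] w [0.   0.   3.86]
t [-4.2 39.8  1.4] w [0.   0.   3.86]
t [-1.5 40.   1.4] w [0.   0.   3.86]
```

>>> play_rows([
  {"tx": -30, "ty": 26.6, "tz": 1.4, "wx": 0, "wy": 0, "wz": 3.9, "gripper": -1},
  {"tx": -28, "ty": 28.5, "tz": 1.4, "wx": 0, "wy": 0, "wz": 3.9, "gripper": -1},
  {"tx": -26, "ty": 30.4, "tz": 1.4, "wx": 0, "wy": 0, "wz": 3.9, "gripper": -1},
  {"tx": -24, "ty": 32, "tz": 1.4, "wx": 0, "wy": 0, "wz": 3.9, "gripper": -1},
  {"tx": -22, "ty": 33.6, "tz": 1.4, "wx": 0, "wy": 0, "wz": 3.9, "gripper": -1},
])

```text
clock: 0.6
tool_pos: [0.3468, 0.411, 0.2072]
eef_rot: [2.907, 1.184, -0.008]
force: [0.4, 0.2, 0.9]
finger_gap: 1.0
```

>>> play_rows([
  {"tx": -19.5, "ty": 35, "tz": 1.4, "wx": 0, "wy": 0, "wz": 3.9, "gripper": -1},
  {"tx": -17, "ty": 36.2, "tz": 1.4, "wx": 0, "wy": 0, "wz": 3.9, "gripper": -1},
  {"tx": -15, "ty": 37.3, "tz": 1.4, "wx": 0, "wy": 0, "wz": 3.9, "gripper": -1},
  {"tx": -12, "ty": 38.2, "tz": 1.4, "wx": 0, "wy": 0, "wz": 3.9, "gripper": -1},
  {"tx": -9.5, "ty": 39, "tz": 1.4, "wx": 0, "wy": 0, "wz": 3.9, "gripper": -1},
])

```text
clock: 1.1
tool_pos: [0.3975, 0.2089, 0.1994]
eef_rot: [3.068, 0.654, -0.008]
force: [0.7, 0.3, 0.2]
finger_gap: 1.002
```

>>> play_rows([
  {"tx": -7, "ty": 39.5, "tz": 1.4, "wx": 0, "wy": 0, "wz": 3.9, "gripper": -1},
  {"tx": -4, "ty": 40, "tz": 1.4, "wx": 0, "wy": 0, "wz": 3.9, "gripper": -1},
  {"tx": -1.5, "ty": 40, "tz": 1.4, "wx": 0, "wy": 0, "wz": 3.9, "gripper": -1},
  {"tx": 0, "ty": 0, "tz": 0, "wx": 0, "wy": 0, "wz": 0, "gripper": -1},
])

```text
clock: 1.5
tool_pos: [0.4268, 0.0838, 0.1949]
eef_rot: [3.12, 0.315, -0.007]
force: [-0.4, 1.5, 0.4]
finger_gap: 1.001
```

```bash
cat > snap.py <<'E'
import sys,cv2
from plant import env,get_image,get_calibration
import pickle
n,cam=sys.argv[1],sys.argv[2]
C=get_calibration(cam);im=get_image(cam)
cv2.imwrite(f"pics/{n}.png",im);pickle.dump(C,open(f"pics/{n}.pkl","wb"))
E
python3 snap.py w1 wrist; python3 -c "
from h import *
plan(.435,.106,.12,14,4)"
```

```text
pose [0.4265 0.0853 0.195 ] yaw 11.7 tilt rv [ 0.26  0.3  -2.34] gap 1.002 F [-0.2  0.7 -0.2] t 1.55
t [ 3.2 -4.7 18.7] w [ 0.07  0.08 -0.58]
t [ 3.2 -4.7 18.7] w [ 0.07  0.08 -0.58]
t [ 3.3 -4.6 18.7] w [ 0.07  0.08 -0.58]
t [ 3.3 -4.6 18.7] w [ 0.07  0.08 -0.58]
```

View pics/w1.png

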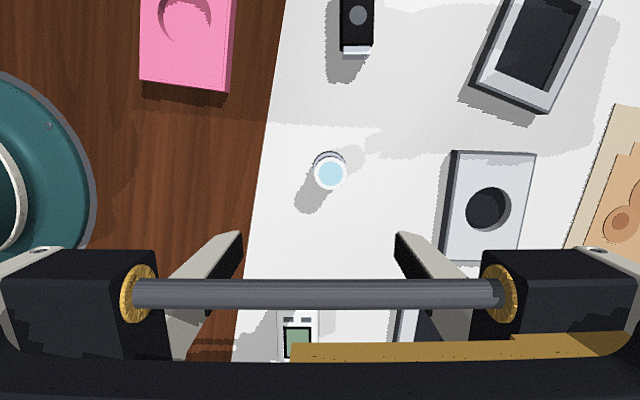

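```bash
python3 - <<'E'
import cv2,pickle
from h import *
C=pickle.load(open("pics/w1.pkl","rb"))
im=cv2.imread("pics/w1.png")
a=cv2.resize(im[140:270,280:560],None,fx=2.8,fy=2.8,interpolation=cv2.INTER_CUBIC)
cv2.imwrite("pics/w1c.png",a)
print(px2w(C,[[330,172]],.048).round(4))
print(px2w(C,[[455,151],[536,152],[520,262],[441,258]],.02).round(4))
E
```

```text
[[0.4351 0.107  0.048 ]]
[[0.574  0.1564 0.02  ]
 [0.6694 0.1755 0.02  ]
 [0.7036 0.0382 0.02  ]
 [0.5993 0.0235 0.02  ]]
```

View pics/w1c.png

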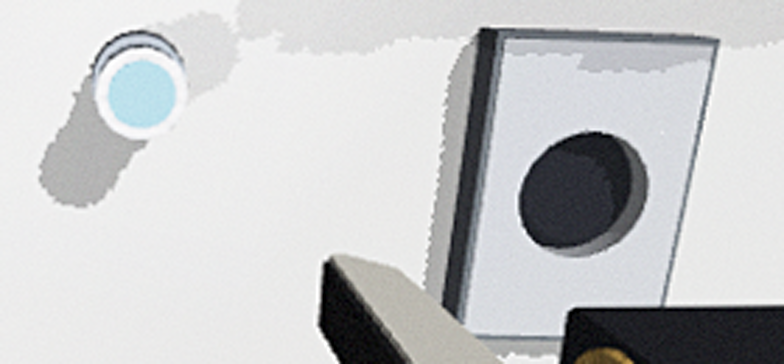

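```bash
python3 - <<'E'
import pickle
from h import *
C=pickle.load(open("pics/w1.pkl","rb"))
print(px2w(C,[[330.5,173.8],[488,209]],[.048,.02] and np.array([.048,.02])[:,None][:,0]).round(4))
plan(.4353,.106,.10,11.7,3)
E
```

```text
[[0.4361 0.1052 0.048 ]
 [0.6365 0.0976 0.02  ]]
pose [0.4265 0.0853 0.195 ] yaw 11.7 tilt rv [ 0.27  0.3  -0.04] gap 1.002 F [-0.2  0.7 -0.2] t 1.55
t [ 4.4 -6.3 31.6] w [ 0.09  0.1  -0.01]
t [ 4.4 -6.3 31.6] w [ 0.09  0.1  -0.01]
t [ 4.3 -6.2 31.7] w [ 0.09  0.1  -0.01]
```

>>> play_rows([
  {"tx": 4.4, "ty": -6.3, "tz": 31.6, "wx": 0.1, "wy": 0.1, "wz": 0, "gripper": -1},
  {"tx": 4.4, "ty": -6.3, "tz": 31.6, "wx": 0.1, "wy": 0.1, "wz": 0, "gripper": -1},
  {"tx": 4.4, "ty": -6.3, "tz": 31.6, "wx": 0.1, "wy": 0.1, "wz": 0, "gripper": -1},
  {"tx": 0, "ty": 0, "tz": 0, "wx": 0, "wy": 0, "wz": 0, "gripper": -1},
])

```text
clock: 1.95
tool_pos: [0.4352, 0.1095, 0.0981]
eef_rot: [-3.123, -0.325, -0.003]
force: [-0.2, -0.5, 0.1]
finger_gap: 0.999
```

```bash
python3 -c "
from h import *
plan(.4356,.1055,.021,11.7,3)"
```

```text
pose [0.4352 0.1095 0.0981] yaw 11.9 tilt rv [-0.09 -0.13  0.19] gap 0.999 F [-0.2 -0.5  0.1] t 1.95
t [-0.2  1.4 25.7] w [-0.03 -0.04  0.06]
t [-0.2  1.4 25.7] w [-0.03 -0.04  0.06]
t [-0.2  1.4 25.7] w [-0.03 -0.04  0.06]
```

>>> play_rows([
  {"tx": -0.2, "ty": 1.4, "tz": 25, "wx": 0, "wy": 0, "wz": 0, "gripper": -1},
  {"tx": -0.2, "ty": 1.4, "tz": 25, "wx": 0, "wy": 0, "wz": 0, "gripper": -1},
  {"tx": 0, "ty": 1, "tz": 20, "wx": 0, "wy": 0, "wz": 0, "gripper": -1},
  {"tx": 0, "ty": 0, "tz": 0, "wx": 0, "wy": 0, "wz": 0, "gripper": -1},
])

```text
clock: 2.35
tool_pos: [0.4366, 0.109, 0.0315]
eef_rot: [-3.121, -0.337, -0.008]
force: [0.3, 0.2, 0.9]
finger_gap: 1.0
```

```bash
python3 snap.py w2 wrist;python3 -c "
from h import *
plan(.4356,.1055,.021,11.7,1)"
```

```text
pose [0.4374 0.1091 0.0331] yaw 12.3 tilt rv [-0.1 -0.4  0.6] gap 1.004 F [-0.1 -0.4  1.2] t 2.4
t [-2.6  3.2 12.1] w [-0.1 -0.4  0.6]
```

View pics/w2.png

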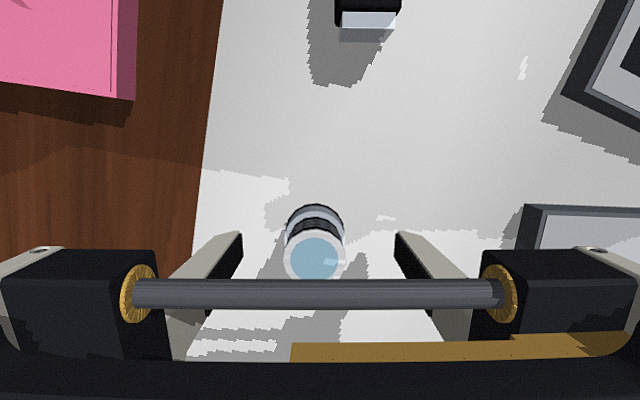

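>>> play_rows([
  {"tx": -2.6, "ty": 3.2, "tz": 6, "wx": 0, "wy": -0.3, "wz": 0, "gripper": -1},
  {"tx": 0, "ty": 0, "tz": 5, "wx": 0, "wy": 0, "wz": 0, "gripper": -1},
  {"tx": 0, "ty": 0, "tz": 0, "wx": 0, "wy": 0, "wz": 0, "gripper": -1},
])

```text
clock: 2.7
tool_pos: [0.4372, 0.1061, 0.0258]
eef_rot: [-3.121, -0.339, -0.009]
force: [-0.8, -1.0, -0.4]
finger_gap: 0.999
```

```bash
python3 -c "
from h import *
plan(.4356,.1055,.021,11.7,1)"
```

```text
pose [0.4372 0.1061 0.0258] yaw 12.4 tilt rv [-0.1  -0.35  0.68] gap 0.999 F [-0.8 -1.  -0.4] t 2.7
t [-1.8  0.2  4.8] w [-0.1  -0.35  0.68]
```

>>> play_rows([
  {"tx": -2, "ty": 0, "tz": 7, "wx": 0, "wy": -0.3, "wz": 0, "gripper": -1},
  {"tx": 0, "ty": 0, "tz": 0, "wx": 0, "wy": 0, "wz": 0, "gripper": 0},
  {"tx": 0, "ty": 0, "tz": 0, "wx": 0, "wy": 0, "wz": 0, "gripper": 1},
  {"tx": 0, "ty": 0, "tz": 0, "wx": 0, "wy": 0, "wz": 0, "gripper": 1},
  {"tx": 0, "ty": 0, "tz": 0, "wx": 0, "wy": 0, "wz": 0, "gripper": 1},
])

```text
clock: 3.2
tool_pos: [0.4357, 0.1057, 0.0194]
eef_rot: [-3.121, -0.338, -0.003]
force: [0.1, 0.8, 0.3]
finger_gap: 0.701
```

>>> play_rows([
  {"tx": 0, "ty": 0, "tz": 0, "wx": 0, "wy": 0, "wz": 0, "gripper": 1},
  {"tx": 0, "ty": 0, "tz": 0, "wx": 0, "wy": 0, "wz": 0, "gripper": 1},
  {"tx": 0, "ty": 0, "tz": 0, "wx": 0, "wy": 0, "wz": 0, "gripper": 1},
  {"tx": 0, "ty": 0, "tz": 0, "wx": 0, "wy": 0, "wz": 0, "gripper": 1},
])

```text
clock: 3.6
tool_pos: [0.4358, 0.1058, 0.0196]
eef_rot: [-3.121, -0.338, -0.003]
force: [1.5, 0.1, 0.3]
finger_gap: 0.363
```

```bash
python3 snap.py w3 wrist;python3 -c "
from h import *
plan(.4356,.1055,.09,11.7,3)"
```

```text
pose [0.4358 0.1058 0.0196] yaw 12.4 tilt rv [-0.09 -0.12  0.68] gap 0.36 F [-0.1 -0.8  0. ] t 3.65
t [ -0.    0.  -23.5] w [-0.03 -0.04  0.23]
t [ -0.1   0.  -23.5] w [-0.03 -0.04  0.23]
t [ -0.1   0.1 -23.5] w [-0.03 -0.04  0.23]
```

View pics/w3.png

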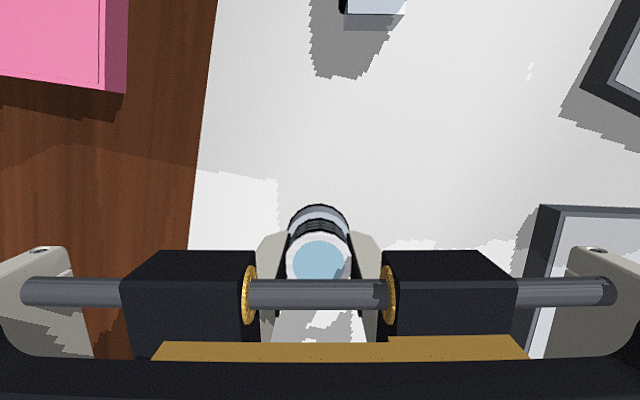

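>>> play_rows([
  {"tx": 0, "ty": 0, "tz": -10, "wx": 0, "wy": 0, "wz": 0, "gripper": 1},
  {"tx": 0, "ty": 0, "tz": -20, "wx": 0, "wy": 0, "wz": 0, "gripper": 1},
  {"tx": 0, "ty": 0, "tz": -25, "wx": 0, "wy": 0, "wz": 0, "gripper": 1},
  {"tx": 0, "ty": 0, "tz": -15, "wx": 0, "wy": 0, "wz": 0, "gripper": 1},
  {"tx": 0, "ty": 0, "tz": 0, "wx": 0, "wy": 0, "wz": 0, "gripper": 1},
])

```text
clock: 4.15
tool_pos: [0.4351, 0.1055, 0.0939]
eef_rot: [-3.122, -0.338, -0.001]
force: [-0.5, -0.3, -1.6]
finger_gap: 0.36
```

```bash
python3 -c "
from h import *
plan(.6357,.0977,.09,12.4,7)"
```

```text
pose [0.4351 0.1055 0.0939] yaw 12.4 tilt rv [-0.1  -0.06 -0.02] gap 0.36 F [-0.5 -0.3 -1.6] t 4.15
t [27.7  7.2  0.6] w [-0.01 -0.01 -0.  ]
t [27.7  7.2  0.6] w [-0.01 -0.01 -0.  ]
t [27.7  7.2  0.6] w [-0.01 -0.01 -0.  ]
t [27.7  7.2  0.6] w [-0.01 -0.01 -0.  ]
t [27.7  7.2  0.6] w [-0.01 -0.01 -0.  ]
t [27.7  7.2  0.6] w [-0.01 -0.01 -0.  ]
t [27.7  7.2  0.6] w [-0.01 -0.01 -0.  ]
```

>>> play_rows([
  {"tx": 15, "ty": 4, "tz": 0, "wx": 0, "wy": 0, "wz": 0, "gripper": 1},
  {"tx": 30, "ty": 7.5, "tz": 0, "wx": 0, "wy": 0, "wz": 0, "gripper": 1},
  {"tx": 32, "ty": 8, "tz": 0, "wx": 0, "wy": 0, "wz": 0, "gripper": 1},
  {"tx": 32, "ty": 8, "tz": 0, "wx": 0, "wy": 0, "wz": 0, "gripper": 1},
  {"tx": 32, "ty": 8, "tz": 0, "wx": 0, "wy": 0, "wz": 0, "gripper": 1},
])

```text
clock: 4.65
tool_pos: [0.5826, 0.1012, 0.0932]
eef_rot: [-3.121, -0.34, -0.003]
force: [-0.2, 1.1, -0.5]
finger_gap: 0.361
```

>>> play_rows([
  {"tx": 26, "ty": 6, "tz": 0, "wx": 0, "wy": 0, "wz": 0, "gripper": 1},
  {"tx": 10, "ty": 4, "tz": 0, "wx": 0, "wy": 0, "wz": 0, "gripper": 1},
  {"tx": 0, "ty": 0, "tz": 0, "wx": 0, "wy": 0, "wz": 0, "gripper": 1},
])

```text
clock: 4.95
tool_pos: [0.6229, 0.0986, 0.0899]
eef_rot: [-3.121, -0.339, 0.002]
force: [0.9, -0.4, -0.6]
finger_gap: 0.362
```

```bash
python3 -c "
from h import *
plan(.6357,.0977,.045,12.4,2)"
```

```text
pose [0.6229 0.0986 0.0899] yaw 12.4 tilt rv [-0.12  0.08  0.01] gap 0.362 F [ 0.9 -0.4 -0.6] t 4.95
t [ 6.2  1.8 22.5] w [-0.06  0.04  0.  ]
t [ 6.2  1.8 22.5] w [-0.06  0.04  0.  ]
```

>>> play_rows([
  {"tx": 8, "ty": 2, "tz": 8, "wx": 0, "wy": 0, "wz": 0, "gripper": 1},
  {"tx": 6, "ty": 1.5, "tz": 14, "wx": 0, "wy": 0, "wz": 0, "gripper": 1},
  {"tx": 0, "ty": 0, "tz": 14, "wx": 0, "wy": 0, "wz": 0, "gripper": 1},
  {"tx": 0, "ty": 0, "tz": 0, "wx": 0, "wy": 0, "wz": 0, "gripper": 1},
])

```text
clock: 5.35
tool_pos: [0.6353, 0.0983, 0.0499]
eef_rot: [-3.121, -0.34, 0.005]
force: [-0.7, -1.0, -0.7]
finger_gap: 0.36
```

```bash
python3 snap.py w4 wrist; python3 snap.py s4 scene; python3 -c "
from h import *
plan(.6357,.0977,.028,12.4,1)
import cv2
cv2.imwrite('pics/s4c.png',cv2.resize(cv2.imread('pics/s4.png')[175:285,215:475],None,fx=3,fy=3))
"
```

```text
pose [0.6362 0.0984 0.0521] yaw 12.4 tilt rv [-0.12  0.05  0.03] gap 0.358 F [ 0.4 -0.1 -0.6] t 5.45
t [-0.6  0.7 24.1] w [-0.12  0.05  0.03]
```

View pics/w4.png

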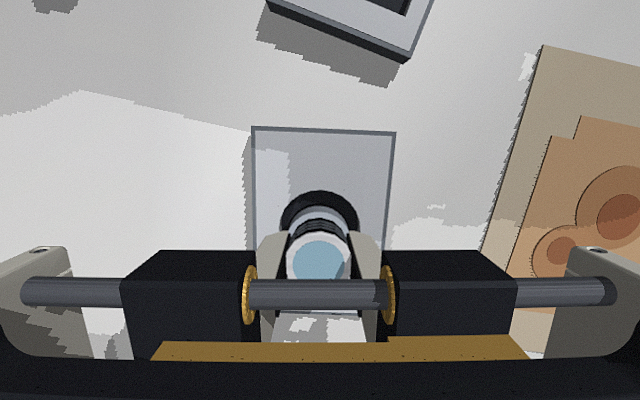

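View pics/s4c.png

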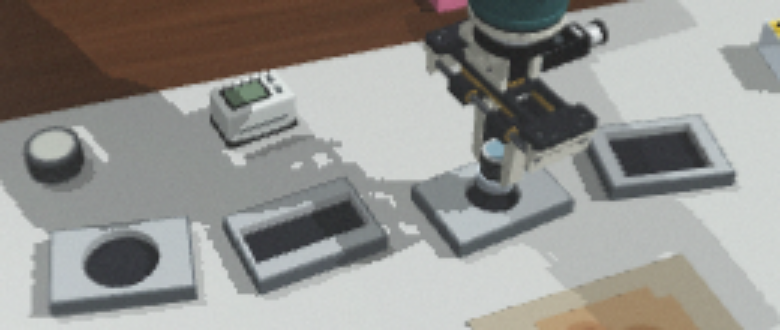

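>>> play_rows([
  {"tx": -0.5, "ty": 0.7, "tz": 10, "wx": 0, "wy": 0, "wz": 0, "gripper": 1},
  {"tx": 0, "ty": 0, "tz": 8, "wx": 0, "wy": 0, "wz": 0, "gripper": 1},
  {"tx": 0, "ty": 0, "tz": 4, "wx": 0, "wy": 0, "wz": 0, "gripper": 1},
  {"tx": 0, "ty": 0, "tz": 0, "wx": 0, "wy": 0, "wz": 0, "gripper": 1},
])

```text
clock: 5.85
tool_pos: [0.6358, 0.0978, 0.0296]
eef_rot: [-3.121, -0.34, -0.001]
force: [-0.9, 0.2, -0.8]
finger_gap: 0.36
```

```bash
python3 -c "
from h import *
plan(.6357,.0977,.0276,12.4,1)
"
```

```text
pose [0.6358 0.0978 0.0296] yaw 12.4 tilt rv [-0.12 -0.06  0.04] gap 0.36 F [-0.9  0.2 -0.8] t 5.85
t [-0.2  0.1  2. ] w [-0.12 -0.06  0.04]
```

>>> play_rows([
  {"tx": 0, "ty": 0, "tz": 2.0, "wx": 0, "wy": 0, "wz": 0, "gripper": 1},
  {"tx": 0, "ty": 0, "tz": 1.0, "wx": 0, "wy": 0, "wz": 0, "gripper": 1},
])

```text
clock: 6.05
tool_pos: [0.6361, 0.0978, 0.0276]
eef_rot: [-3.121, -0.34, -0.002]
force: [-8.2, -0.6, 13.5]
finger_gap: 0.362
```

>>> play_rows([
  {"tx": 0, "ty": 0, "tz": 0, "wx": 0, "wy": 0, "wz": 0, "gripper": 0},
  {"tx": 0, "ty": 0, "tz": 0, "wx": 0, "wy": 0, "wz": 0, "gripper": -0.5},
  {"tx": 0, "ty": 0, "tz": 0, "wx": 0, "wy": 0, "wz": 0, "gripper": -1},
  {"tx": 0, "ty": 0, "tz": 0, "wx": 0, "wy": 0, "wz": 0, "gripper": -1},
  {"tx": 0, "ty": 0, "tz": 0, "wx": 0, "wy": 0, "wz": 0, "gripper": -1},
])

```text
clock: 6.55
tool_pos: [0.6367, 0.0979, 0.0285]
eef_rot: [-3.121, -0.34, -0.005]
force: [-0.2, -0.1, -0.2]
finger_gap: 0.741
```

>>> play_rows([
  {"tx": 0, "ty": 0, "tz": -10, "wx": 0, "wy": 0, "wz": 0, "gripper": -1},
  {"tx": 0, "ty": 0, "tz": -40, "wx": 0, "wy": 0, "wz": 0, "gripper": -1},
  {"tx": 0, "ty": 0, "tz": -50, "wx": 0, "wy": 0, "wz": 0, "gripper": -1},
  {"tx": 0, "ty": 0, "tz": -40, "wx": 0, "wy": 0, "wz": 0, "gripper": -1},
  {"tx": 0, "ty": 0, "tz": 0, "wx": 0, "wy": 0, "wz": 0, "gripper": -1},
])

```text
clock: 7.05
tool_pos: [0.6353, 0.0974, 0.1751]
eef_rot: [-3.121, -0.34, -0.001]
force: [0.0, 0.4, 0.6]
finger_gap: 1.001
```

```bash
python3 snap.py w5 wrist; python3 -c "
from h import *
plan(.4419,-.29,.16,-20,12)
"
```

```text
pose [0.6347 0.0974 0.1724] yaw 12.4 tilt rv [-0.1   0.11 32.45] gap 0.998 F [-0.2  0.  -0.3] t 7.1
t [-22.6  28.1   1. ] w [-0.01  0.01  2.7 ]
t [-21.3  29.1   1. ] w [-0.01  0.01  2.7 ]
t [-19.9  30.1   1. ] w [-0.01  0.01  2.7 ]
t [-18.5  31.    1. ] w [-0.01  0.01  2.7 ]
t [-17.   31.8   1. ] w [-0.01  0.01  2.7 ]
t [-15.5  32.6   1. ] w [-0.01  0.01  2.7 ]
t [-13.9  33.3   1. ] w [-0.01  0.01  2.7 ]
t [-12.3  33.9   1. ] w [-0.01  0.01  2.7 ]
t [-10.7  34.4   1. ] w [-0.01  0.01  2.7 ]
t [-9.1 34.9  1. ] w [-0.01  0.01  2.7 ]
t [-7.4 35.3  1. ] w [-0.01  0.01  2.7 ]
t [-5.7 35.6  1. ] w [-0.01  0.01  2.7 ]
```

View pics/w5.png

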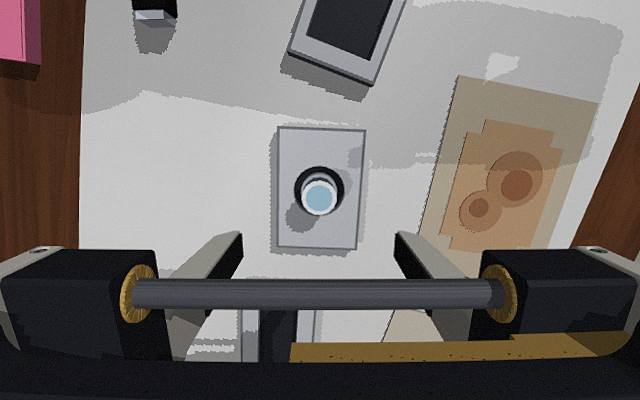

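```bash
python3 -c "
from h import *
plan(.4419,-.35,.15,-10,13)
"
```

```text
pose [0.6347 0.0974 0.1724] yaw 12.4 tilt rv [-0.11  0.1  22.45] gap 0.998 F [-0.2  0.  -0.3] t 7.1
t [-21.9  30.4   1.7] w [-0.01  0.01  1.73]
t [-21.   31.1   1.7] w [-0.01  0.01  1.73]
t [-20.   31.7   1.7] w [-0.01  0.01  1.73]
t [-19.1  32.3   1.7] w [-0.01  0.01  1.73]
t [-18.1  32.8   1.7] w [-0.01  0.01  1.73]
t [-17.1  33.4   1.7] w [-0.01  0.01  1.73]
t [-16.1  33.9   1.7] w [-0.01  0.01  1.73]
t [-15.   34.3   1.7] w [-0.01  0.01  1.73]
t [-14.   34.8   1.7] w [-0.01  0.01  1.73]
t [-13.   35.2   1.7] w [-0.01  0.01  1.73]
t [-11.9  35.5   1.7] w [-0.01  0.01  1.73]
t [-10.8  35.9   1.7] w [-0.01  0.01  1.73]
t [-9.7 36.2  1.7] w [-0.01  0.01  1.73]
```

>>> play_rows([
  {"tx": -22, "ty": 30, "tz": 0, "wx": 0, "wy": 0, "wz": 1.7, "gripper": -1},
  {"tx": -21, "ty": 31, "tz": 0, "wx": 0, "wy": 0, "wz": 1.7, "gripper": -1},
  {"tx": -20, "ty": 32, "tz": 1, "wx": 0, "wy": 0, "wz": 1.7, "gripper": -1},
  {"tx": -19, "ty": 32, "tz": 1, "wx": 0, "wy": 0, "wz": 1.7, "gripper": -1},
  {"tx": -18, "ty": 33, "tz": 1, "wx": 0, "wy": 0, "wz": 1.7, "gripper": -1},
])

```text
clock: 7.6
tool_pos: [0.5574, -0.0761, 0.165]
eef_rot: [-3.137, -0.109, 0.01]
force: [0.5, 0.2, 0.1]
finger_gap: 0.998
```

>>> play_rows([
  {"tx": -17, "ty": 33, "tz": 1, "wx": 0, "wy": 0, "wz": 1.7, "gripper": -1},
  {"tx": -16, "ty": 34, "tz": 1, "wx": 0, "wy": 0, "wz": 1.7, "gripper": -1},
  {"tx": -15, "ty": 34, "tz": 1, "wx": 0, "wy": 0, "wz": 1.7, "gripper": -1},
  {"tx": -14, "ty": 35, "tz": 1, "wx": 0, "wy": 0, "wz": 1.7, "gripper": -1},
  {"tx": -13, "ty": 35, "tz": 1, "wx": 0, "wy": 0, "wz": 1.7, "gripper": -1},
])

```text
clock: 8.1
tool_pos: [0.4774, -0.2533, 0.1549]
eef_rot: [-3.134, 0.132, 0.019]
force: [0.3, 0.2, 0.4]
finger_gap: 0.997
```

>>> play_rows([
  {"tx": -12, "ty": 35, "tz": 1, "wx": 0, "wy": 0, "wz": 1.7, "gripper": -1},
  {"tx": -11, "ty": 30, "tz": 1, "wx": 0, "wy": 0, "wz": 1.7, "gripper": -1},
  {"tx": -8, "ty": 10, "tz": 1, "wx": 0, "wy": 0, "wz": 1.7, "gripper": -1},
  {"tx": 0, "ty": 0, "tz": 0, "wx": 0, "wy": 0, "wz": 0, "gripper": -1},
])

```text
clock: 8.5
tool_pos: [0.4334, -0.3292, 0.1479]
eef_rot: [-3.122, 0.286, 0.027]
force: [1.1, -0.1, -0.3]
finger_gap: 0.996
```

```bash
python3 snap.py w6 wrist; python3 -c "
from h import *
plan(.4419,-.3317,.1,-10,3)
"
```

```text
pose [ 0.434  -0.3286  0.148 ] yaw -10.4 tilt rv [-0.3   1.02 -0.37] gap 0.996 F [ 0.6 -0.1  0.6] t 8.55
t [ 3.1  0.6 15.9] w [-0.1   0.34 -0.12]
t [ 3.   0.6 15.9] w [-0.1   0.34 -0.12]
t [ 2.9  0.6 16. ] w [-0.1   0.34 -0.12]
```

View pics/w6.png

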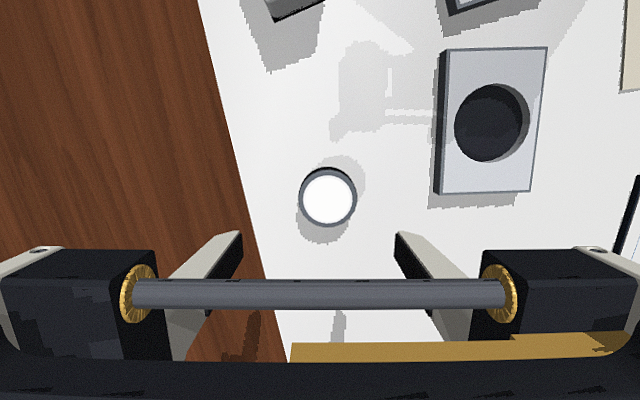

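```bash
python3 - <<'E'
import pickle
from h import *
C=pickle.load(open("pics/w6.pkl","rb"))
print(px2w(C,[[328.5,198]],.03).round(4),px2w(C,[[492,122.5]],.02).round(4))
P=px2w(C,[[447,50],[547,47],[531,192],[439,194]],.02);print(P.round(3),P.mean(0))
E
```

```text
[[ 0.4428 -0.3298  0.03  ]] [[ 0.613  -0.2858  0.02  ]]
[[ 0.575 -0.213  0.02 ]
 [ 0.669 -0.226  0.02 ]
 [ 0.651 -0.363  0.02 ]
 [ 0.555 -0.348  0.02 ]] [ 0.61244965 -0.28743745  0.02      ]
```

>>> play_rows([
  {"tx": 4, "ty": 0.6, "tz": 25, "wx": -0.1, "wy": 0.5, "wz": 0, "gripper": -1},
  {"tx": 3, "ty": 0.5, "tz": 28, "wx": -0.1, "wy": 0.5, "wz": 0, "gripper": -1},
  {"tx": 2, "ty": 0.5, "tz": 20, "wx": 0, "wy": 0.2, "wz": 0, "gripper": -1},
  {"tx": 0, "ty": 0, "tz": 5, "wx": 0, "wy": 0, "wz": 0, "gripper": -1},
  {"tx": 0, "ty": 0, "tz": 0, "wx": 0, "wy": 0, "wz": 0, "gripper": -1},
])

```text
clock: 9.05
tool_pos: [0.4456, -0.326, 0.068]
eef_rot: [-3.128, 0.271, -0.009]
force: [0.2, 1.3, -0.7]
finger_gap: 1.001
```

```bash
python3 -c "
from h import *
plan(.4424,-.3307,.0145,-10,1)
"
```

```text
pose [ 0.4456 -0.326   0.068 ] yaw -9.9 tilt rv [-0.14 -0.3   0.11] gap 1.001 F [ 0.2  1.3 -0.7] t 9.05
t [-2.6  5.3 53.4] w [-0.14 -0.3   0.11]
```

>>> play_rows([
  {"tx": -1.5, "ty": 2.5, "tz": 15, "wx": 0, "wy": -0.3, "wz": 0, "gripper": -1},
  {"tx": -1.5, "ty": 2.5, "tz": 15, "wx": 0, "wy": 0, "wz": 0, "gripper": -1},
  {"tx": 0, "ty": 1, "tz": 12, "wx": 0, "wy": 0, "wz": 0, "gripper": -1},
  {"tx": 0, "ty": 0, "tz": 5, "wx": 0, "wy": 0, "wz": 0, "gripper": -1},
  {"tx": 0, "ty": 0, "tz": 0, "wx": 0, "wy": 0, "wz": 0, "gripper": -1},
])

```text
clock: 9.55
tool_pos: [0.4426, -0.3313, 0.019]
eef_rot: [-3.129, 0.268, -0.002]
force: [0.2, -0.4, 0.8]
finger_gap: 0.999
```

```bash
python3 -c "
from h import *
plan(.4424,-.3307,.0145,-10,1)
"
```

```text
pose [ 0.4426 -0.3313  0.019 ] yaw -9.8 tilt rv [-0.08 -0.08  0.21] gap 0.999 F [ 0.2 -0.4  0.8] t 9.55
t [-0.3 -0.6  4.5] w [-0.08 -0.08  0.21]
```

>>> play_rows([
  {"tx": 0, "ty": -0.5, "tz": 5, "wx": 0, "wy": 0, "wz": 0, "gripper": -1},
  {"tx": 0, "ty": 0, "tz": 1, "wx": 0, "wy": 0, "wz": 0, "gripper": 1},
  {"tx": 0, "ty": 0, "tz": 0, "wx": 0, "wy": 0, "wz": 0, "gripper": 1},
  {"tx": 0, "ty": 0, "tz": 0, "wx": 0, "wy": 0, "wz": 0, "gripper": 1},
  {"tx": 0, "ty": 0, "tz": 0, "wx": 0, "wy": 0, "wz": 0, "gripper": 1},
])

```text
clock: 10.05
tool_pos: [0.4431, -0.3313, 0.0137]
eef_rot: [-3.13, 0.269, -0.005]
force: [-0.1, -0.2, -0.6]
finger_gap: 0.706
```

>>> play_rows([
  {"tx": 0, "ty": 0, "tz": 0, "wx": 0, "wy": 0, "wz": 0, "gripper": 1},
  {"tx": 0, "ty": 0, "tz": 0, "wx": 0, "wy": 0, "wz": 0, "gripper": 1},
  {"tx": 0, "ty": 0, "tz": 0, "wx": 0, "wy": 0, "wz": 0, "gripper": 1},
])

```text
clock: 10.35
tool_pos: [0.4431, -0.3313, 0.0139]
eef_rot: [-3.13, 0.269, -0.005]
force: [0.2, 0.4, -0.8]
finger_gap: 0.638
```

```bash
python3 snap.py w7 wrist; python3 -c "
from h import *
plan(.6122,-.286,.08,-10,1)
"
```

```text
pose [ 0.4431 -0.3313  0.0138] yaw -9.8 tilt rv [-0.03 -0.17  0.19] gap 0.642 F [-0.1  0.3 -1.2] t 10.4
t [159.1 -73.5 -65.7] w [-0.03 -0.17  0.19]
```

View pics/w7.png

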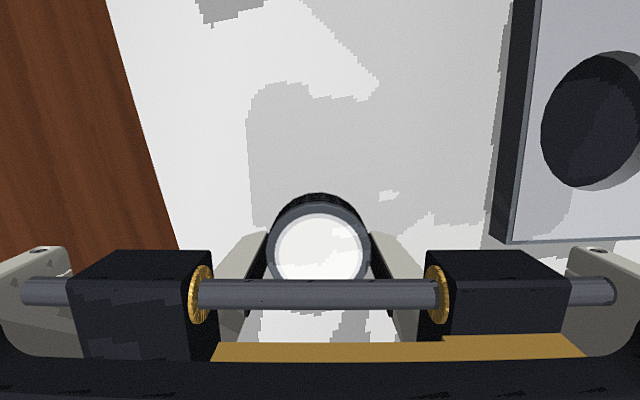

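>>> play_rows([
  {"tx": 0, "ty": 0, "tz": -10, "wx": 0, "wy": 0, "wz": 0, "gripper": 1},
  {"tx": 0, "ty": 0, "tz": -20, "wx": 0, "wy": 0, "wz": 0, "gripper": 1},
  {"tx": 10, "ty": -5, "tz": -25, "wx": 0, "wy": 0, "wz": 0, "gripper": 1},
  {"tx": 25, "ty": -11, "tz": -10, "wx": 0, "wy": 0, "wz": 0, "gripper": 1},
  {"tx": 30, "ty": -14, "tz": 0, "wx": 0, "wy": 0, "wz": 0, "gripper": 1},
])

```text
clock: 10.9
tool_pos: [0.5112, -0.3132, 0.084]
eef_rot: [-3.129, 0.274, -0.004]
force: [0.3, -0.5, -1.9]
finger_gap: 0.64
```

>>> play_rows([
  {"tx": 30, "ty": -14, "tz": 0, "wx": 0, "wy": 0, "wz": 0, "gripper": 1},
  {"tx": 28, "ty": -13, "tz": 0, "wx": 0, "wy": 0, "wz": 0, "gripper": 1},
  {"tx": 18, "ty": -8, "tz": 0, "wx": 0, "wy": 0, "wz": 0, "gripper": 1},
  {"tx": 8, "ty": -4, "tz": 0, "wx": 0, "wy": 0, "wz": 0, "gripper": 1},
  {"tx": 0, "ty": 0, "tz": 0, "wx": 0, "wy": 0, "wz": 0, "gripper": 1},
])

```text
clock: 11.4
tool_pos: [0.6073, -0.2872, 0.0885]
eef_rot: [3.129, -0.271, 0.009]
force: [-0.3, 0.6, -2.0]
finger_gap: 0.641
```

```bash
python3 -c "
from h import *
plan(.6122,-.286,.045,-10,1)
"
```

```text
pose [ 0.6073 -0.2872  0.0885] yaw -9.9 tilt rv [ 0.01 -0.32  0.11] gap 0.641 F [-0.3  0.6 -2. ] t 11.4
t [ 4.4 -2.1 43.6] w [ 0.01 -0.32  0.11]
```

>>> play_rows([
  {"tx": 4, "ty": -2, "tz": 15, "wx": 0, "wy": -0.3, "wz": 0, "gripper": 1},
  {"tx": 1, "ty": 0, "tz": 15, "wx": 0, "wy": 0, "wz": 0, "gripper": 1},
  {"tx": 0, "ty": 0, "tz": 10, "wx": 0, "wy": 0, "wz": 0, "gripper": 1},
  {"tx": 0, "ty": 0, "tz": 0, "wx": 0, "wy": 0, "wz": 0, "gripper": 1},
])

```text
clock: 11.8
tool_pos: [0.6101, -0.2869, 0.0445]
eef_rot: [-3.13, 0.273, 0.003]
force: [-0.7, -0.5, -1.8]
finger_gap: 0.638
```

```bash
python3 snap.py w8 wrist; python3 -c "
from h import *
plan(.6122,-.286,.0218,-10,1)
"
```

```text
pose [ 0.6104 -0.287   0.0453] yaw -10.0 tilt rv [0.02 0.07 0.02] gap 0.641 F [ 0.5  0.2 -2.7] t 11.85
t [ 1.7 -1.3 23.5] w [0.02 0.07 0.02]
```

View pics/w8.png

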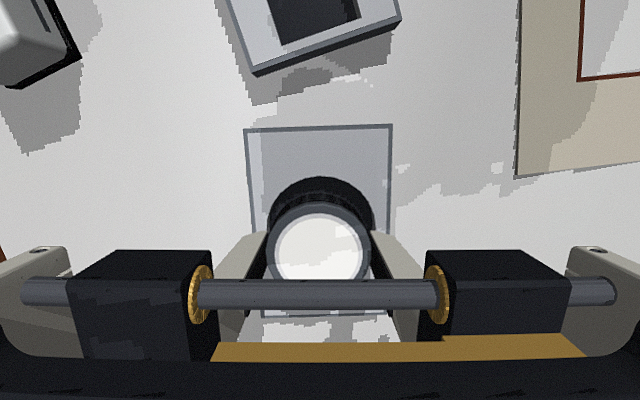

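>>> play_rows([
  {"tx": 1.7, "ty": -1.3, "tz": 9, "wx": 0, "wy": 0, "wz": 0, "gripper": 1},
  {"tx": 0, "ty": 0, "tz": 7, "wx": 0, "wy": 0, "wz": 0, "gripper": 1},
  {"tx": 0, "ty": 0, "tz": 4, "wx": 0, "wy": 0, "wz": 0, "gripper": 1},
  {"tx": 0, "ty": 0, "tz": 0, "wx": 0, "wy": 0, "wz": 0, "gripper": 1},
])

```text
clock: 12.25
tool_pos: [0.6122, -0.2864, 0.0243]
eef_rot: [3.129, -0.274, -0.001]
force: [0.4, -0.2, -1.9]
finger_gap: 0.641
```

```bash
python3 -c "
from h import *
plan(.6122,-.286,.0218,-10,1)
"
```

```text
pose [ 0.6122 -0.2864  0.0243] yaw -10.0 tilt rv [ 0.03  0.02 -0.02] gap 0.641 F [ 0.4 -0.2 -1.9] t 12.25
t [-0.1 -0.4  2.5] w [ 0.03  0.02 -0.02]
```

>>> play_rows([
  {"tx": 0, "ty": 0, "tz": 2, "wx": 0, "wy": 0, "wz": 0, "gripper": 1},
  {"tx": 0, "ty": 0, "tz": 0.7, "wx": 0, "wy": 0, "wz": 0, "gripper": 1},
])

```text
clock: 12.45
tool_pos: [0.6125, -0.2866, 0.0219]
eef_rot: [3.129, -0.274, 0.0]
force: [-0.8, 0.3, -1.1]
finger_gap: 0.638
```

>>> play_rows([
  {"tx": 0, "ty": 0, "tz": 0.7, "wx": 0, "wy": 0, "wz": 0, "gripper": 1},
])

```text
clock: 12.55
tool_pos: [0.6125, -0.2866, 0.0218]
eef_rot: [3.129, -0.274, 0.001]
force: [-5.9, 2.2, 8.6]
finger_gap: 0.637
```

Contact felt (8.6 N); release.

>>> play_rows([
  {"tx": 0, "ty": 0, "tz": 0, "wx": 0, "wy": 0, "wz": 0, "gripper": -0.5},
  {"tx": 0, "ty": 0, "tz": 0, "wx": 0, "wy": 0, "wz": 0, "gripper": -1},
  {"tx": 0, "ty": 0, "tz": 0, "wx": 0, "wy": 0, "wz": 0, "gripper": -1},
  {"tx": 0, "ty": 0, "tz": 0, "wx": 0, "wy": 0, "wz": 0, "gripper": -1},
  {"tx": 0, "ty": 0, "tz": 0, "wx": 0, "wy": 0, "wz": 0, "gripper": -1},
])

```text
clock: 13.05
tool_pos: [0.6133, -0.287, 0.0231]
eef_rot: [3.128, -0.274, 0.004]
force: [-0.6, -0.3, -0.6]
finger_gap: 0.991
```

>>> play_rows([
  {"tx": 0, "ty": 0, "tz": -8, "wx": 0, "wy": 0, "wz": 0, "gripper": -1},
  {"tx": 0, "ty": 0, "tz": -30, "wx": 0, "wy": 0, "wz": 0, "gripper": -1},
  {"tx": 0, "ty": 0, "tz": -45, "wx": 0, "wy": 0, "wz": 0, "gripper": -1},
  {"tx": 0, "ty": 0, "tz": -45, "wx": 0, "wy": 0, "wz": 0, "gripper": -1},
  {"tx": 0, "ty": 0, "tz": 0, "wx": 0, "wy": 0, "wz": 0, "gripper": -1},
])

```text
clock: 13.55
tool_pos: [0.6123, -0.2863, 0.1565]
eef_rot: [3.129, -0.274, 0.001]
force: [0.4, 0.3, -0.1]
finger_gap: 0.997
```

```bash
python3 snap.py w9 wrist; python3 -c "
from h import *
plan(.436,-.13,.16,10.4,8)
"
```

```text
pose [ 0.6115 -0.2859  0.1534] yaw -10.0 tilt rv [-2.000e-02  1.300e-01 -2.041e+01] gap 1.004 F [-0.3  0.  -0. ] t 13.6
t [-25.  -15.4  -0.8] w [-0.    0.02 -2.55]
t [-24.3 -16.5  -0.8] w [-0.    0.02 -2.55]
t [-23.5 -17.5  -0.8] w [-0.    0.02 -2.55]
t [-22.7 -18.6  -0.8] w [-0.    0.02 -2.55]
t [-21.9 -19.6  -0.8] w [-0.    0.02 -2.55]
t [-21.  -20.5  -0.8] w [-0.    0.02 -2.55]
t [-20.1 -21.4  -0.8] w [-0.    0.02 -2.55]
t [-19.1 -22.3  -0.8] w [-0.    0.02 -2.55]
```

View pics/w9.png

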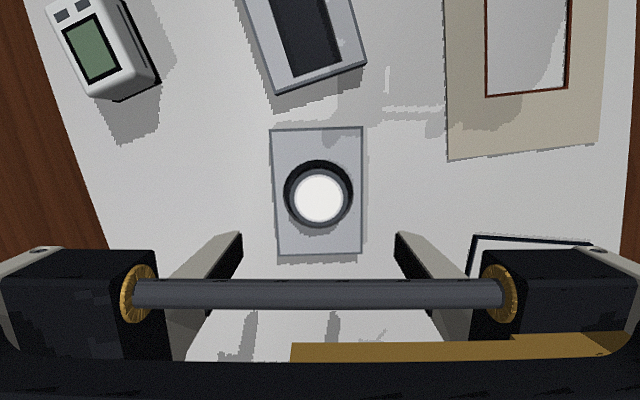

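>>> play_rows([
  {"tx": -20, "ty": -13, "tz": -1, "wx": 0, "wy": 0, "wz": -2.5, "gripper": -1},
  {"tx": -24, "ty": -16.5, "tz": -1, "wx": 0, "wy": 0, "wz": -2.5, "gripper": -1},
  {"tx": -23.5, "ty": -17.5, "tz": -1, "wx": 0, "wy": 0, "wz": -2.5, "gripper": -1},
  {"tx": -23, "ty": -18.5, "tz": -1, "wx": 0, "wy": 0, "wz": -2.5, "gripper": -1},
  {"tx": -22, "ty": -19.5, "tz": -1, "wx": 0, "wy": 0, "wz": -2.5, "gripper": -1},
])

```text
clock: 14.1
tool_pos: [0.5027, -0.19, 0.1541]
eef_rot: [-3.138, -0.077, 0.011]
force: [0.9, 0.3, 0.9]
finger_gap: 0.999
```

>>> play_rows([
  {"tx": -21, "ty": -20.5, "tz": -1, "wx": 0, "wy": 0, "wz": -2.5, "gripper": -1},
  {"tx": -18, "ty": -18, "tz": -1, "wx": 0, "wy": 0, "wz": -2.5, "gripper": -1},
  {"tx": -8, "ty": -8, "tz": 0, "wx": 0, "wy": 0, "wz": -2, "gripper": -1},
  {"tx": 0, "ty": 0, "tz": 0, "wx": 0, "wy": 0, "wz": 0, "gripper": -1},
])

```text
clock: 14.5
tool_pos: [0.4473, -0.1441, 0.1539]
eef_rot: [-3.124, -0.281, 0.015]
force: [0.4, 0.6, -0.1]
finger_gap: 0.996
```

```bash
python3 snap.py w10 wrist; python3 -c "
from h import *
plan(.4358,-.1066,.1,10.4,3)
"
```

```text
pose [ 0.4478 -0.1445  0.1539] yaw 10.2 tilt rv [-0.31  0.51 -0.22] gap 1.002 F [ 0.8 -0.3  0.2] t 14.55
t [ -1.6 -13.   18.1] w [-0.1   0.17 -0.07]
t [ -1.6 -13.1  18. ] w [-0.1   0.17 -0.07]
t [ -1.6 -13.1  18. ] w [-0.1   0.17 -0.07]
```

View pics/w10.png

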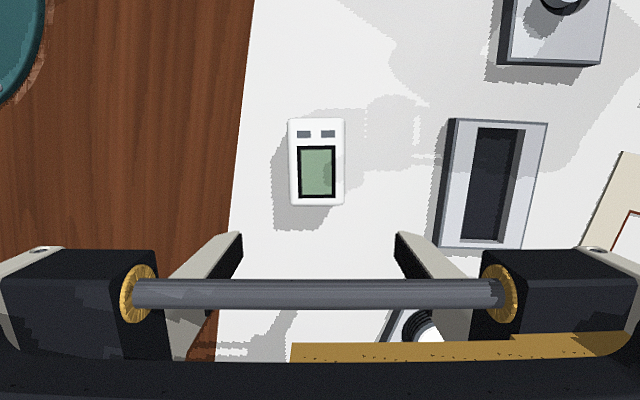

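```bash
python3 - <<'E'
import pickle,cv2
from h import *
im=cv2.imread("pics/w10.png")
cv2.imwrite("pics/w10c.png",cv2.resize(im[105:225,260:380],None,fx=5,fy=5,interpolation=cv2.INTER_CUBIC))
E
```

```text
(no output)
```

View pics/w10c.png

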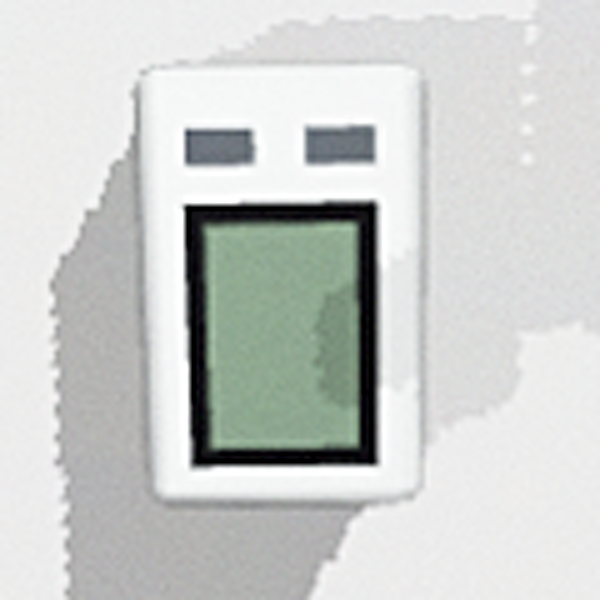

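```bash
python3 - <<'E'
import pickle
from h import *
C=pickle.load(open("pics/w10.pkl","rb"))
q=(np.array([(150,503),(138,66),(425,66),(426,500)])+.5)/5-.5+[260,105]
P=px2w(C,q,.046);c,y,e=rect(P,.054,.084)
print(c,np.degrees(y),e,[round(np.linalg.norm(P[i]-P[(i+1)%4])*1e3) for i in range(4)])
E
```

```text
[ 0.43909834 -0.10798113] 10.908474549646728 0.0017415415701886178 [82, 52, 81, 54]
```

```bash
python3 -c "
from h import *
plan(.4378,-.1072,.075,10.7,4)
"
```

```text
pose [ 0.4478 -0.1445  0.1539] yaw 10.2 tilt rv [-0.31  0.51 -0.52] gap 1.002 F [ 0.8 -0.3  0.2] t 14.55
t [-0.6 -9.5 19.8] w [-0.08  0.13 -0.13]
t [-0.7 -9.5 19.8] w [-0.08  0.13 -0.13]
t [-0.7 -9.6 19.8] w [-0.08  0.13 -0.13]
t [-0.7 -9.6 19.7] w [-0.08  0.13 -0.13]
```

>>> play_rows([
  {"tx": -1, "ty": -12, "tz": 15, "wx": -0.1, "wy": 0.2, "wz": -0.2, "gripper": -1},
  {"tx": -1, "ty": -12, "tz": 20, "wx": -0.1, "wy": 0.2, "wz": -0.2, "gripper": -1},
  {"tx": 0, "ty": -9, "tz": 20, "wx": 0, "wy": 0, "wz": -0.2, "gripper": -1},
  {"tx": 0, "ty": -3, "tz": 10, "wx": 0, "wy": 0, "wz": 0, "gripper": -1},
  {"tx": 0, "ty": 0, "tz": 0, "wx": 0, "wy": 0, "wz": 0, "gripper": -1},
])

```text
clock: 15.05
tool_pos: [0.4421, -0.1112, 0.0864]
eef_rot: [-3.127, -0.285, 0.004]
force: [0.0, -0.4, 0.6]
finger_gap: 1.0
```

```bash
python3 snap.py w11 wrist; python3 -c "
from h import *
plan(.4378,-.1072,.018,10.7,1)
"
```

```text
pose [ 0.4424 -0.1114  0.0871] yaw 10.4 tilt rv [-0.06  0.09 -0.3 ] gap 1.002 F [-0.3  0.3 -0.1] t 15.1
t [-3.7 -4.9 69.1] w [-0.06  0.09 -0.3 ]
```

View pics/w11.png

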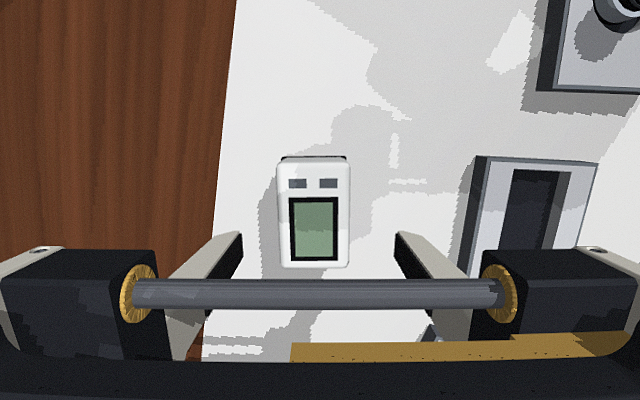

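>>> play_rows([
  {"tx": -2, "ty": -2.5, "tz": 10, "wx": 0, "wy": 0, "wz": -0.3, "gripper": -1},
  {"tx": -2, "ty": -2.5, "tz": 20, "wx": 0, "wy": 0, "wz": 0, "gripper": -1},
  {"tx": 0, "ty": 0, "tz": 20, "wx": 0, "wy": 0, "wz": 0, "gripper": -1},
  {"tx": 0, "ty": 0, "tz": 12, "wx": 0, "wy": 0, "wz": 0, "gripper": -1},
  {"tx": 0, "ty": 0, "tz": 0, "wx": 0, "wy": 0, "wz": 0, "gripper": -1},
])

```text
clock: 15.6
tool_pos: [0.4395, -0.1092, 0.0251]
eef_rot: [3.127, 0.29, 0.004]
force: [0.5, 0.1, 0.1]
finger_gap: 0.991
```

```bash
python3 -c "
from h import *
plan(.4378,-.1072,.018,10.7,1)
"
```

```text
pose [ 0.4395 -0.1092  0.0251] yaw 10.6 tilt rv [ 0.07 -0.12 -0.09] gap 0.991 F [0.5 0.1 0.1] t 15.6
t [-1.3 -2.3  7.1] w [ 0.07 -0.12 -0.09]
```

>>> play_rows([
  {"tx": -1.3, "ty": -2.3, "tz": 7, "wx": 0, "wy": 0, "wz": 0, "gripper": -1},
  {"tx": 0, "ty": 0, "tz": 1, "wx": 0, "wy": 0, "wz": 0, "gripper": 1},
  {"tx": 0, "ty": 0, "tz": 0, "wx": 0, "wy": 0, "wz": 0, "gripper": 1},
  {"tx": 0, "ty": 0, "tz": 0, "wx": 0, "wy": 0, "wz": 0, "gripper": 1},
  {"tx": 0, "ty": 0, "tz": 0, "wx": 0, "wy": 0, "wz": 0, "gripper": 1},
])

```text
clock: 16.1
tool_pos: [0.439, -0.1076, 0.0191]
eef_rot: [3.126, 0.29, 0.008]
force: [-0.2, 0.2, 0.0]
finger_gap: 0.706
```

>>> play_rows([
  {"tx": 0, "ty": 0, "tz": 0, "wx": 0, "wy": 0, "wz": 0, "gripper": 1},
  {"tx": 0, "ty": 0, "tz": 0, "wx": 0, "wy": 0, "wz": 0, "gripper": 1},
  {"tx": 0, "ty": 0, "tz": 0, "wx": 0, "wy": 0, "wz": 0, "gripper": 1},
])

```text
clock: 16.4
tool_pos: [0.4392, -0.1077, 0.0195]
eef_rot: [3.126, 0.29, 0.009]
force: [0.5, -0.5, -2.9]
finger_gap: 0.577
```

>>> play_rows([
  {"tx": 0, "ty": 0, "tz": -10, "wx": 0, "wy": 0, "wz": 0, "gripper": 1},
  {"tx": 0, "ty": 0, "tz": -25, "wx": 0, "wy": 0, "wz": 0, "gripper": 1},
  {"tx": 0, "ty": 0, "tz": -35, "wx": 0, "wy": 0, "wz": 0, "gripper": 1},
  {"tx": 0, "ty": 0, "tz": -35, "wx": 0, "wy": 0, "wz": 0, "gripper": 1},
  {"tx": 0, "ty": 0, "tz": 0, "wx": 0, "wy": 0, "wz": 0, "gripper": 1},
])

```text
clock: 16.9
tool_pos: [0.4372, -0.107, 0.1292]
eef_rot: [3.127, 0.29, 0.004]
force: [0.0, -0.5, -3.7]
finger_gap: 0.579
```

```bash
python3 snap.py w12 wrist; python3 -c "
from h import *
plan(.6293,.2948,.12,-6.8,12)
"
```

```text
pose [ 0.4365 -0.1068  0.1268] yaw 10.6 tilt rv [ 1.00e-02 -1.00e-02  1.74e+01] gap 0.58 F [-0.   0.6 -2.4] t 16.95
t [ 22.  -29.9   0.6] w [ 0.   -0.    1.45]
t [ 21.2 -30.5   0.6] w [ 0.   -0.    1.45]
t [ 20.4 -31.    0.6] w [ 0.   -0.    1.45]
t [ 19.6 -31.5   0.6] w [ 0.   -0.    1.45]
t [ 18.8 -32.    0.6] w [ 0.   -0.    1.45]
t [ 18.  -32.5   0.6] w [ 0.   -0.    1.45]
t [ 17.2 -32.9   0.6] w [ 0.   -0.    1.45]
t [ 16.3 -33.3   0.6] w [ 0.   -0.    1.45]
t [ 15.5 -33.7   0.6] w [ 0.   -0.    1.45]
t [ 14.6 -34.1   0.6] w [ 0.   -0.    1.45]
t [ 13.8 -34.5   0.6] w [ 0.   -0.    1.45]
t [ 12.9 -34.8   0.6] w [ 0.   -0.    1.45]
```

View pics/w12.png

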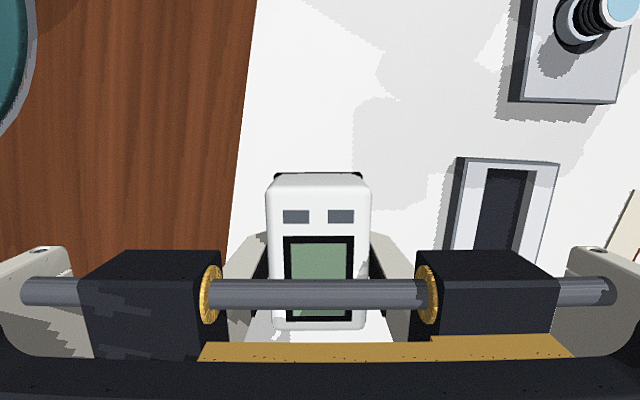

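>>> play_rows([
  {"tx": 15, "ty": -20, "tz": 0, "wx": 0, "wy": 0, "wz": 1.5, "gripper": 1},
  {"tx": 21, "ty": -30, "tz": 0, "wx": 0, "wy": 0, "wz": 1.5, "gripper": 1},
  {"tx": 20, "ty": -31, "tz": 0, "wx": 0, "wy": 0, "wz": 1.5, "gripper": 1},
  {"tx": 20, "ty": -32, "tz": 0, "wx": 0, "wy": 0, "wz": 1.5, "gripper": 1},
  {"tx": 19, "ty": -32, "tz": 0, "wx": 0, "wy": 0, "wz": 1.5, "gripper": 1},
])

```text
clock: 17.45
tool_pos: [0.5116, 0.0514, 0.1223]
eef_rot: [3.14, 0.068, -0.007]
force: [0.6, 0.5, -3.9]
finger_gap: 0.582
```

>>> play_rows([
  {"tx": 18, "ty": -32, "tz": 0, "wx": 0, "wy": 0, "wz": 1.5, "gripper": 1},
  {"tx": 17, "ty": -33, "tz": 0, "wx": 0, "wy": 0, "wz": 1.5, "gripper": 1},
  {"tx": 16, "ty": -33, "tz": 0, "wx": 0, "wy": 0, "wz": 1.5, "gripper": 1},
  {"tx": 15, "ty": -33, "tz": 0, "wx": 0, "wy": 0, "wz": 1.5, "gripper": 1},
  {"tx": 12, "ty": -25, "tz": 0, "wx": 0, "wy": 0, "wz": 1.5, "gripper": 1},
])

```text
clock: 17.95
tool_pos: [0.5902, 0.2147, 0.1138]
eef_rot: [3.134, -0.144, -0.021]
force: [0.7, -0.6, -2.0]
finger_gap: 0.578
```

>>> play_rows([
  {"tx": 6, "ty": -12, "tz": 0, "wx": 0, "wy": 0, "wz": 1, "gripper": 1},
  {"tx": 0, "ty": 0, "tz": 0, "wx": 0, "wy": 0, "wz": 0, "gripper": 1},
])

```text
clock: 18.15
tool_pos: [0.597, 0.2292, 0.1097]
eef_rot: [3.131, -0.169, -0.028]
force: [1.0, -0.2, -3.4]
finger_gap: 0.577
```

```bash
python3 snap.py w13 wrist; python3 -c "
from h import *
plan(.6293,.2948,.06,-6.8,3)
"
```

```text
pose [0.5966 0.2285 0.1096] yaw -6.2 tilt rv [0.4  1.05 0.63] gap 0.58 F [-0.2  0.4 -3. ] t 18.2
t [  8.8 -23.3  16.2] w [0.13 0.35 0.21]
t [  8.6 -23.3  16.3] w [0.13 0.35 0.21]
t [  8.4 -23.2  16.4] w [0.13 0.35 0.21]
```

View pics/w13.png

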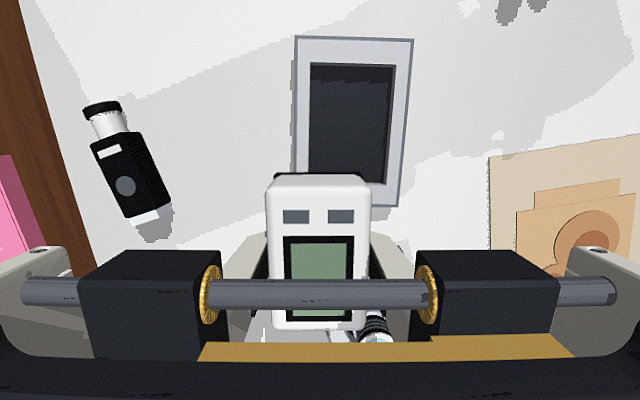

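```bash
python3 - <<'E'
import pickle,cv2
from h import *
C=pickle.load(open("pics/w13.pkl","rb"))
P=px2w(C,[[295,36],[413,39],[398,206],[310,63],[395,65]],.02);print(P.round(4))
y=P[1]-P[0];print(np.degrees(np.arctan2(y[1],y[0])),np.linalg.norm(y)); y=P[1]-P[2];print(np.degrees(np.arctan2(y[1],y[0]))-90,np.linalg.norm(y))
print("ctr",(P[0]+P[2])/2, np.linalg.norm(P[2]-P[0]))
im=cv2.imread("pics/w13.png")
cv2.imwrite("pics/w13c.png",cv2.resize(im[85:245,60:220],None,fx=3.7,fy=3.7,interpolation=cv2.INTER_CUBIC))
E
```

```text
[[0.5931 0.3698 0.02  ]
 [0.6861 0.3575 0.02  ]
 [0.6682 0.221  0.02  ]
 [0.6027 0.3485 0.02  ]
 [0.6709 0.3396 0.02  ]]
-7.514909978446833 0.09377240701963503
-7.459676242912323 0.13765665330673452
ctr [0.63069374 0.29537258 0.02      ] 0.1666358490036236
```

View pics/w13c.png

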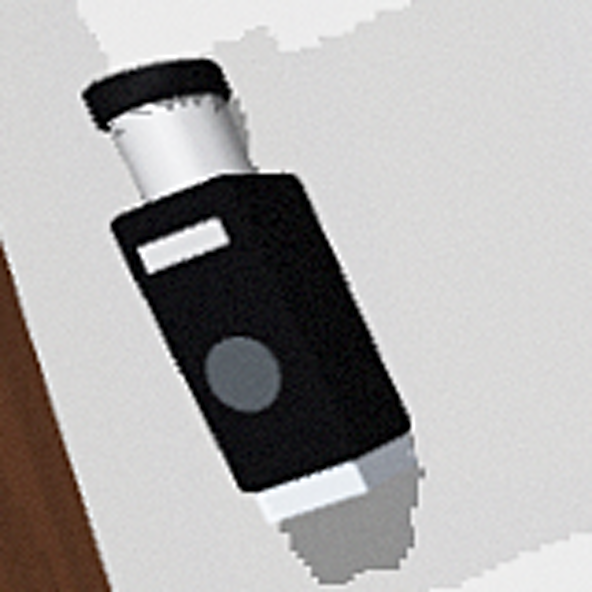

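>>> play_rows([
  {"tx": 9, "ty": -22, "tz": 3, "wx": 0.2, "wy": 0.4, "wz": 0.3, "gripper": 1},
  {"tx": 9, "ty": -25, "tz": 5, "wx": 0.2, "wy": 0.4, "wz": 0.3, "gripper": 1},
  {"tx": 7, "ty": -16, "tz": 10, "wx": 0, "wy": 0.2, "wz": 0.3, "gripper": 1},
  {"tx": 2, "ty": -5, "tz": 12, "wx": 0, "wy": 0, "wz": 0, "gripper": 1},
  {"tx": 0, "ty": 0, "tz": 0, "wx": 0, "wy": 0, "wz": 0, "gripper": 1},
])

```text
clock: 18.7
tool_pos: [0.6294, 0.2897, 0.075]
eef_rot: [3.133, -0.195, -0.007]
force: [-0.1, -0.2, -3.8]
finger_gap: 0.58
```

```bash
python3 -c "
from h import *
plan(.630,.295,.05,-7.2,2)
"
```

```text
pose [0.6294 0.2897 0.075 ] yaw -7.1 tilt rv [0.17 0.23 0.09] gap 0.58 F [-0.1 -0.2 -3.8] t 18.7
t [ 0.  -2.7 12.5] w [0.08 0.11 0.05]
t [-0.  -2.7 12.5] w [0.08 0.11 0.05]
```

>>> play_rows([
  {"tx": 0, "ty": -3, "tz": 10, "wx": 0.1, "wy": 0.2, "wz": 0, "gripper": 1},
  {"tx": 0, "ty": -3, "tz": 10, "wx": 0, "wy": 0, "wz": 0, "gripper": 1},
  {"tx": 0, "ty": 0, "tz": 6, "wx": 0, "wy": 0, "wz": 0, "gripper": 1},
  {"tx": 0, "ty": 0, "tz": 0, "wx": 0, "wy": 0, "wz": 0, "gripper": 1},
])

```text
clock: 19.1
tool_pos: [0.6291, 0.2932, 0.0469]
eef_rot: [3.134, -0.196, -0.002]
force: [-0.3, -0.3, -3.0]
finger_gap: 0.577
```

```bash
python3 snap.py w14 wrist;python3 snap.py s14 scene; python3 -c "
from h import *
plan(.630,.295,.0275,-7.2,1)
import cv2
cv2.imwrite('pics/s14c.png',cv2.resize(cv2.imread('pics/s14.png')[150:285,315:475],None,fx=4.4,fy=4.4))
"
```

```text
pose [0.6296 0.2935 0.0481] yaw -7.2 tilt rv [ 0.07 -0.    0.03] gap 0.578 F [ 0.4 -0.4 -2.6] t 19.2
t [ 0.2 -1.6 20.6] w [ 0.07 -0.    0.03]
```

View pics/w14.png

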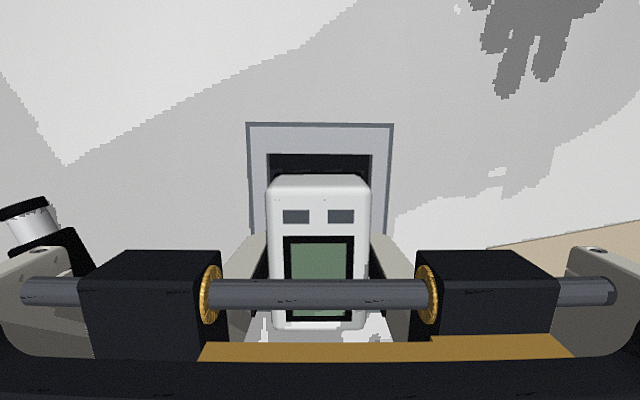

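View pics/s14c.png

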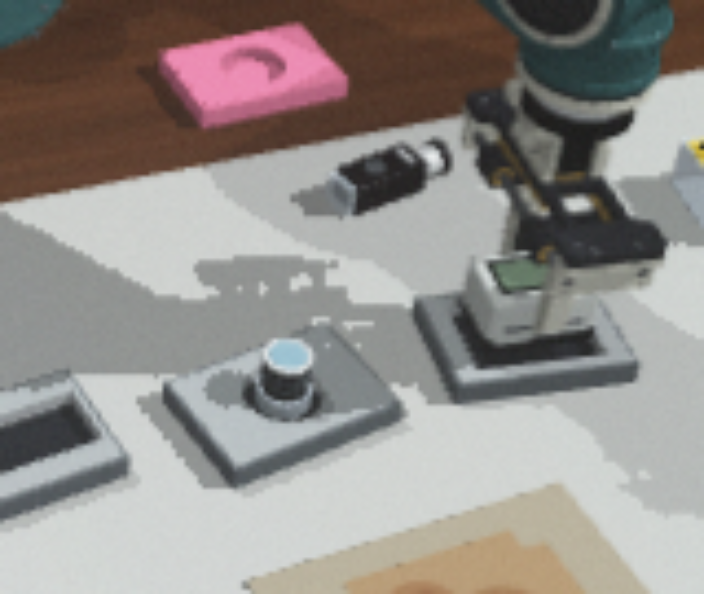

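>>> play_rows([
  {"tx": 0.2, "ty": -1.6, "tz": 8, "wx": 0, "wy": 0, "wz": 0, "gripper": 1},
  {"tx": 0, "ty": 0, "tz": 7, "wx": 0, "wy": 0, "wz": 0, "gripper": 1},
  {"tx": 0, "ty": 0, "tz": 2.5, "wx": 0, "wy": 0, "wz": 0, "gripper": 1},
  {"tx": 0, "ty": 0, "tz": 0, "wx": 0, "wy": 0, "wz": 0, "gripper": 1},
])

```text
clock: 19.6
tool_pos: [0.6304, 0.2952, 0.03]
eef_rot: [3.135, -0.196, 0.002]
force: [-0.2, 0.4, -3.2]
finger_gap: 0.579
```

```bash
python3 -c "
from h import *
plan(.630,.295,.0275,-7.2,1)
"
```

```text
pose [0.6304 0.2952 0.03  ] yaw -7.2 tilt rv [ 0.02 -0.07  0.03] gap 0.579 F [-0.2  0.4 -3.2] t 19.6
t [-0.4  0.3  2.5] w [ 0.02 -0.07  0.03]
```

>>> play_rows([
  {"tx": 0, "ty": 0, "tz": 2, "wx": 0, "wy": 0, "wz": 0, "gripper": 1},
  {"tx": 0, "ty": 0, "tz": 1, "wx": 0, "wy": 0, "wz": 0, "gripper": 1},
])

```text
clock: 19.8
tool_pos: [0.6306, 0.2954, 0.0275]
eef_rot: [3.135, -0.196, 0.003]
force: [-6.5, -1.3, 7.7]
finger_gap: 0.58
```

>>> play_rows([
  {"tx": 0, "ty": 0, "tz": 0, "wx": 0, "wy": 0, "wz": 0, "gripper": -0.5},
  {"tx": 0, "ty": 0, "tz": 0, "wx": 0, "wy": 0, "wz": 0, "gripper": -1},
  {"tx": 0, "ty": 0, "tz": 0, "wx": 0, "wy": 0, "wz": 0, "gripper": -1},
  {"tx": 0, "ty": 0, "tz": 0, "wx": 0, "wy": 0, "wz": 0, "gripper": -1},
  {"tx": 0, "ty": 0, "tz": 0, "wx": 0, "wy": 0, "wz": 0, "gripper": -1},
])

```text
clock: 20.3
tool_pos: [0.6315, 0.2957, 0.029]
eef_rot: [-3.135, 0.196, -0.006]
force: [-0.4, 0.3, 0.5]
finger_gap: 0.959
```

>>> play_rows([
  {"tx": 0, "ty": 0, "tz": -8, "wx": 0, "wy": 0, "wz": 0, "gripper": -1},
  {"tx": 0, "ty": 0, "tz": -30, "wx": 0, "wy": 0, "wz": 0, "gripper": -1},
  {"tx": 0, "ty": 0, "tz": -45, "wx": 0, "wy": 0, "wz": 0, "gripper": -1},
  {"tx": 0, "ty": 0, "tz": -45, "wx": 0, "wy": 0, "wz": 0, "gripper": -1},
  {"tx": 0, "ty": 0, "tz": 0, "wx": 0, "wy": 0, "wz": 0, "gripper": -1},
])

```text
clock: 20.8
tool_pos: [0.6302, 0.2953, 0.1625]
eef_rot: [3.135, -0.196, 0.003]
force: [0.8, -0.5, -0.5]
finger_gap: 1.002
```

```bash
python3 snap.py w15 wrist; python3 - <<'E'
import pickle
from h import *
plan(.423,.25,.16,12.7,7)
C=pickle.load(open("pics/w13.pkl","rb"))
f=lambda p:(np.array(p)+.5)/3.7-.5+[60,85]
# body top face: near-right corner etc; eyepiece end mid, foot end
print(px2w(C,f([(112,220),(245,490),(355,463),(222,178)]),.03).round(4))
E
```

```text
pose [0.6295 0.2949 0.1593] yaw -7.2 tilt rv [  0.08   0.04 -19.87] gap 1.001 F [ 0.3 -0.2 -1.1] t 20.85
t [-28.5  10.1  -0.1] w [ 0.01  0.01 -2.84]
t [-28.9   8.6  -0.1] w [ 0.01  0.01 -2.84]
t [-29.3   7.2  -0.1] w [ 0.01  0.01 -2.84]
t [-29.6   5.7  -0.1] w [ 0.01  0.01 -2.84]
t [-29.9   4.2  -0.1] w [ 0.01  0.01 -2.84]
t [-30.1   2.8  -0.1] w [ 0.01  0.01 -2.84]
t [-30.2   1.3  -0.1] w [ 0.01  0.01 -2.84]
[[0.4081 0.3061 0.03  ]
 [0.4221 0.2388 0.03  ]
 [0.4518 0.2427 0.03  ]
 [0.4373 0.3121 0.03  ]]
```

View pics/w15.png

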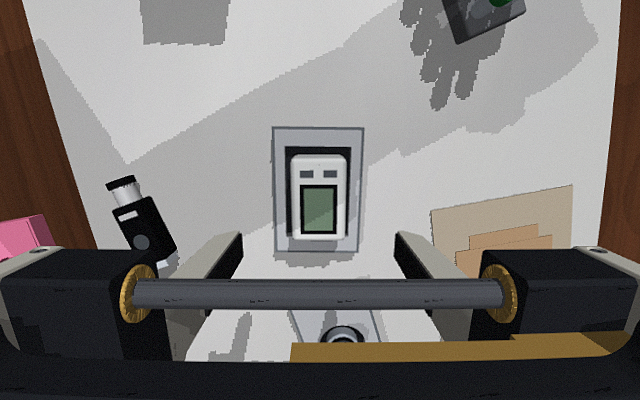

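>>> play_rows([
  {"tx": -20, "ty": 8, "tz": 0, "wx": 0, "wy": 0, "wz": -2.7, "gripper": -1},
  {"tx": -29, "ty": 9, "tz": 0, "wx": 0, "wy": 0, "wz": -2.7, "gripper": -1},
  {"tx": -29, "ty": 8, "tz": 0, "wx": 0, "wy": 0, "wz": -2.7, "gripper": -1},
  {"tx": -29, "ty": 7, "tz": 0, "wx": 0, "wy": 0, "wz": -2.7, "gripper": -1},
  {"tx": -29, "ty": 6, "tz": 0, "wx": 0, "wy": 0, "wz": -2.7, "gripper": -1},
])

```text
clock: 21.35
tool_pos: [0.4887, 0.2585, 0.1547]
eef_rot: [3.133, 0.184, -0.009]
force: [-0.1, 0.4, 0.0]
finger_gap: 0.995
```

>>> play_rows([
  {"tx": -28, "ty": 5, "tz": 0, "wx": 0, "wy": 0, "wz": -2.7, "gripper": -1},
  {"tx": -15, "ty": 4, "tz": 0, "wx": 0, "wy": 0, "wz": -2, "gripper": -1},
  {"tx": 0, "ty": 0, "tz": 0, "wx": 0, "wy": 0, "wz": 0, "gripper": -1},
])

```text
clock: 21.65
tool_pos: [0.4424, 0.2422, 0.1527]
eef_rot: [3.121, 0.321, -0.013]
force: [-0.0, -0.2, 0.0]
finger_gap: 0.999
```

```bash
python3 snap.py w16 wrist; python3 - <<'E'
from h import *
plan(.429,.279,.1,11.8,3)
E
```

```text
pose [0.4431 0.2425 0.1527] yaw 11.7 tilt rv [ 0.17  0.48 -0.13] gap 1.005 F [ 0.4 -0.4  0.2] t 21.7
t [ -2.  -12.9  17.5] w [ 0.06  0.16 -0.04]
t [ -2.  -12.9  17.5] w [ 0.06  0.16 -0.04]
t [ -2.1 -12.9  17.6] w [ 0.06  0.16 -0.04]
```

View pics/w16.png

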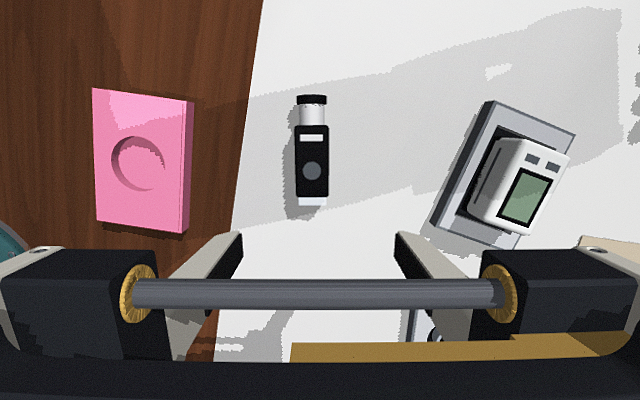

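```bash
python3 - <<'E'
import pickle
from h import *
C=pickle.load(open("pics/w16.pkl","rb"))
P=px2w(C,[(296,197),(295,126),(328,125),(329,197)],.03);print(P.round(4));print(rect(P,.034,.072))
P=px2w(C,[(311,95),(312.5,206)],.022);print(P.round(4),P.mean(0),np.linalg.norm(P[0]-P[1]),np.degrees(np.arctan2(*(P[0]-P[1])[:2])))
E
```

```text
[[0.4202 0.2372 0.03  ]
 [0.4063 0.3058 0.03  ]
 [0.437  0.3131 0.03  ]
 [0.453  0.2441 0.03  ]]
(array([0.4291037 , 0.27504085]), np.float64(0.21476438907640066), np.float64(0.0014295314143229314))
[[0.4153 0.3373 0.022 ]
 [0.4387 0.2291 0.022 ]] [0.4269918  0.28321247 0.022     ] 0.11065400189897039 -12.209811290725122
```

>>> play_rows([
  {"tx": -2, "ty": -13, "tz": 20, "wx": 0.1, "wy": 0.2, "wz": -0.2, "gripper": -1},
  {"tx": -2, "ty": -13, "tz": 22, "wx": 0.1, "wy": 0.2, "wz": -0.2, "gripper": -1},
  {"tx": -2, "ty": -8, "tz": 22, "wx": 0, "wy": 0.1, "wz": 0, "gripper": -1},
  {"tx": 0, "ty": -2, "tz": 10, "wx": 0, "wy": 0, "wz": 0, "gripper": -1},
  {"tx": 0, "ty": 0, "tz": 0, "wx": 0, "wy": 0, "wz": 0, "gripper": -1},
])

```text
clock: 22.2
tool_pos: [0.4325, 0.2783, 0.0753]
eef_rot: [-3.125, -0.321, -0.001]
force: [0.7, -0.4, 0.4]
finger_gap: 1.0
```

```bash
python3 - <<'E'
from h import *
plan(.4285,.278,.0145,12.2,1)
E
```

```text
pose [0.4325 0.2783 0.0753] yaw 11.7 tilt rv [-0.01 -0.03 -0.48] gap 1.0 F [ 0.7 -0.4  0.4] t 22.2
t [-4.  -0.5 60.8] w [-0.01 -0.03 -0.48]
```

>>> play_rows([
  {"tx": -2, "ty": 0, "tz": 18, "wx": 0, "wy": 0, "wz": -0.5, "gripper": -1},
  {"tx": -2, "ty": 0, "tz": 18, "wx": 0, "wy": 0, "wz": 0, "gripper": -1},
  {"tx": 0, "ty": 0, "tz": 12, "wx": 0, "wy": 0, "wz": 0, "gripper": -1},
  {"tx": 0, "ty": 0, "tz": 5, "wx": 0, "wy": 0, "wz": 0, "gripper": -1},
  {"tx": 0, "ty": 0, "tz": 0, "wx": 0, "wy": 0, "wz": 0, "gripper": -1},
])

```text
clock: 22.7
tool_pos: [0.4323, 0.2777, 0.024]
eef_rot: [-3.123, -0.33, -0.005]
force: [0.4, 0.5, -0.6]
finger_gap: 0.998
```

```bash
python3 snap.py w17 wrist; python3 - <<'E'
from h import *
plan(.4285,.278,.0148,12.2,1)
E
```

```text
pose [0.4325 0.2778 0.0244] yaw 12.1 tilt rv [-0.05 -0.23 -0.13] gap 1.002 F [-0.5 -0.   0.7] t 22.75
t [-3.9 -1.   9.6] w [-0.05 -0.23 -0.13]
```

View pics/w17.png

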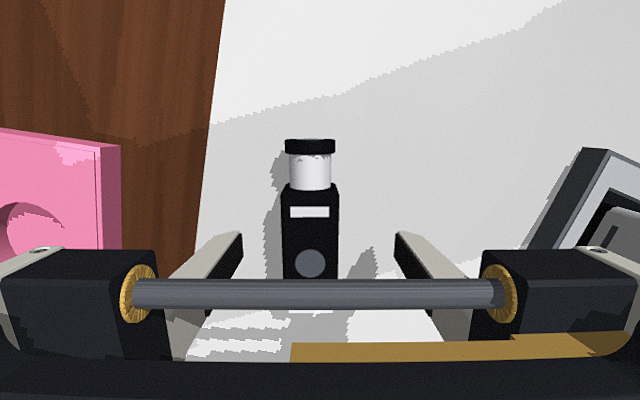

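>>> play_rows([
  {"tx": -4.5, "ty": -1, "tz": 6, "wx": 0, "wy": -0.2, "wz": 0, "gripper": -1},
  {"tx": 0, "ty": 0, "tz": 4, "wx": 0, "wy": 0, "wz": 0, "gripper": -1},
  {"tx": 0, "ty": 0, "tz": 0, "wx": 0, "wy": 0, "wz": 0, "gripper": -1},
])

```text
clock: 23.05
tool_pos: [0.4284, 0.2783, 0.0154]
eef_rot: [-3.122, -0.33, -0.004]
force: [-0.5, -0.4, -0.0]
finger_gap: 1.002
```

```bash
python3 - <<'E'
from h import *
plan(.4285,.278,.0148,12.2,1)
E
```

```text
pose [0.4284 0.2783 0.0154] yaw 12.1 tilt rv [-0.1  -0.14 -0.15] gap 1.002 F [-0.5 -0.4 -0. ] t 23.05
t [0.1 0.3 0.6] w [-0.1  -0.14 -0.15]
```

>>> play_rows([
  {"tx": 0, "ty": 0, "tz": 1, "wx": 0, "wy": 0, "wz": 0, "gripper": 1},
  {"tx": 0, "ty": 0, "tz": 0.5, "wx": 0, "wy": 0, "wz": 0, "gripper": 1},
  {"tx": 0, "ty": 0, "tz": 0, "wx": 0, "wy": 0, "wz": 0, "gripper": 1},
  {"tx": 0, "ty": 0, "tz": 0, "wx": 0, "wy": 0, "wz": 0, "gripper": 1},
  {"tx": 0, "ty": 0, "tz": 0, "wx": 0, "wy": 0, "wz": 0, "gripper": 1},
])

```text
clock: 23.55
tool_pos: [0.4286, 0.2785, 0.0144]
eef_rot: [-3.122, -0.33, -0.005]
force: [0.3, 0.2, 0.5]
finger_gap: 0.619
```

>>> play_rows([
  {"tx": 0, "ty": 0, "tz": 0, "wx": 0, "wy": 0, "wz": 0, "gripper": 1},
  {"tx": 0, "ty": 0, "tz": 0, "wx": 0, "wy": 0, "wz": 0, "gripper": 1},
  {"tx": 0, "ty": 0, "tz": 0, "wx": 0, "wy": 0, "wz": 0, "gripper": 1},
  {"tx": 0, "ty": 0, "tz": 0, "wx": 0, "wy": 0, "wz": 0, "gripper": 1},
  {"tx": 0, "ty": 0, "tz": 0, "wx": 0, "wy": 0, "wz": 0, "gripper": 1},
])

```text
clock: 24.05
tool_pos: [0.4287, 0.2785, 0.0145]
eef_rot: [-3.122, -0.33, -0.005]
force: [0.1, -0.2, -0.7]
finger_gap: 0.364
```

```bash
python3 snap.py w18 wrist; python3 - <<'E'
from h import *
plan(.4285,.278,.1,12.2,1)
E
```

```text
pose [0.4287 0.2785 0.0145] yaw 12.1 tilt rv [-0.11 -0.2  -0.14] gap 0.364 F [-0.3  0.2 -0.3] t 24.1
t [ -0.    0.3 -85.5] w [-0.11 -0.2  -0.14]
```

View pics/w18.png

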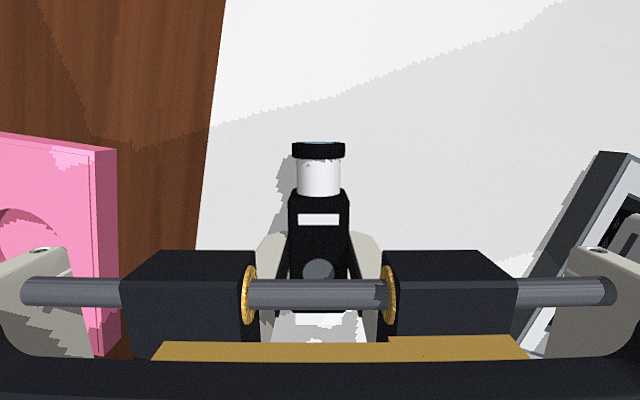

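>>> play_rows([
  {"tx": 0, "ty": 0, "tz": -8, "wx": 0, "wy": 0, "wz": 0, "gripper": 1},
  {"tx": 0, "ty": 0, "tz": -20, "wx": 0, "wy": 0, "wz": 0, "gripper": 1},
  {"tx": 0, "ty": 0, "tz": -35, "wx": 0, "wy": 0, "wz": 0, "gripper": 1},
  {"tx": 0, "ty": 0, "tz": -35, "wx": 0, "wy": 0, "wz": 0, "gripper": 1},
  {"tx": 0, "ty": 0, "tz": 0, "wx": 0, "wy": 0, "wz": 0, "gripper": 1},
])

```text
clock: 24.6
tool_pos: [0.4275, 0.2777, 0.1168]
eef_rot: [-3.123, -0.33, -0.001]
force: [-0.3, 0.1, -0.9]
finger_gap: 0.361
```

```bash
python3 snap.py w19 wrist; python3 - <<'E'
import pickle,cv2
from h import *
plan(.6244,-.1093,.12,8.2,13)
im=cv2.imread("pics/w10.png")
cv2.imwrite("pics/w10d.png",cv2.resize(im[105:265,420:580],None,fx=3.7,fy=3.7,interpolation=cv2.INTER_CUBIC))
E
```

```text
pose [0.4268 0.2773 0.1144] yaw 12.1 tilt rv [-0.02  0.08  3.86] gap 0.361 F [-0.2  1.  -1.9] t 24.65
t [ 8.6 32.3 -0.5] w [-0.    0.01  0.3 ]
t [ 8.8 32.2 -0.5] w [-0.    0.01  0.3 ]
t [ 9.  32.2 -0.5] w [-0.    0.01  0.3 ]
t [ 9.1 32.1 -0.5] w [-0.    0.01  0.3 ]
t [ 9.3 32.1 -0.5] w [-0.    0.01  0.3 ]
t [ 9.5 32.  -0.4] w [-0.    0.01  0.3 ]
t [ 9.6 32.  -0.4] w [-0.    0.01  0.3 ]
t [ 9.8 31.9 -0.4] w [-0.    0.01  0.3 ]
t [10.  31.9 -0.4] w [-0.    0.01  0.3 ]
t [10.1 31.8 -0.4] w [-0.    0.01  0.3 ]
t [10.3 31.8 -0.4] w [-0.    0.01  0.3 ]
t [10.5 31.7 -0.4] w [-0.    0.01  0.3 ]
t [10.6 31.7 -0.4] w [-0.    0.01  0.3 ]
```

View pics/w10d.png

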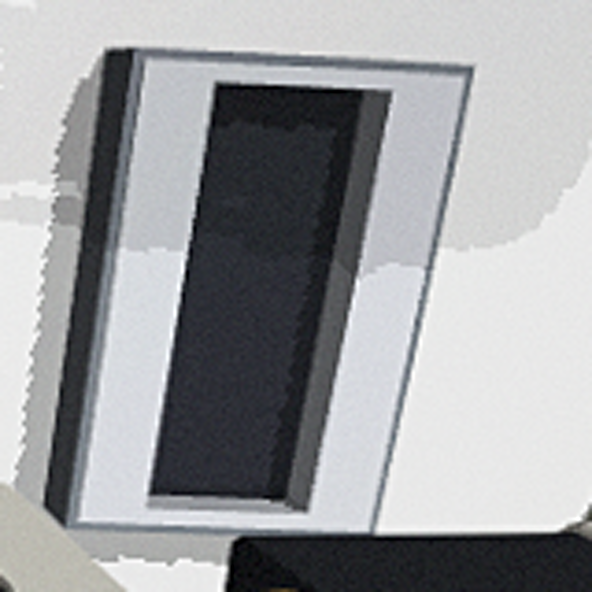

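View pics/w19.png

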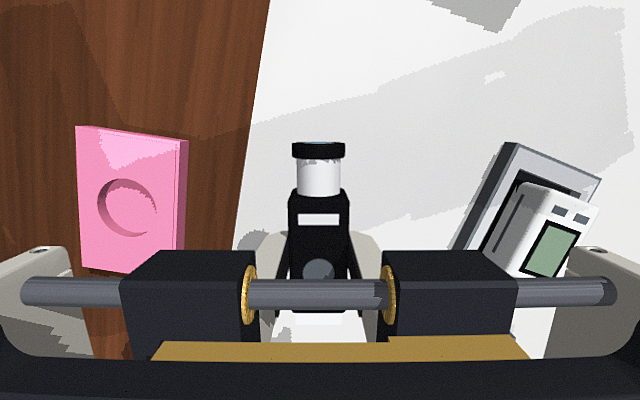

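```bash
python3 - <<'E'
import pickle
from h import *
C=pickle.load(open("pics/w10.pkl","rb"))
f=lambda p:(np.array(p)+.5)/3.7-.5+[420,105]
P=px2w(C,f([(67,524),(133,50),(474,67),(374,535)]),.02);print(P.round(4),rect(P,.096,.14))
P=px2w(C,f([(148,506),(216,85),(391,91),(306,512)]),.02);print(P.round(4),rect(P,.05,.124))
E
```

```text
[[ 0.5875 -0.1773  0.02  ]
 [ 0.5675 -0.0421  0.02  ]
 [ 0.6621 -0.0282  0.02  ]
 [ 0.6816 -0.1642  0.02  ]] (array([ 0.62467656, -0.10295796]), np.float64(0.14368987527270752), np.float64(0.0018395773821799632))
[[ 0.61   -0.1674  0.02  ]
 [ 0.5926 -0.0466  0.02  ]
 [ 0.6411 -0.0389  0.02  ]
 [ 0.6581 -0.1608  0.02  ]] (array([ 0.62545127, -0.10342627]), np.float64(0.14169886930399397), np.float64(0.0010662594586922786))
```

>>> play_rows([
  {"tx": 5, "ty": 20, "tz": 0, "wx": 0, "wy": 0, "wz": 0.3, "gripper": 1},
  {"tx": 9, "ty": 32, "tz": 0, "wx": 0, "wy": 0, "wz": 0.3, "gripper": 1},
  {"tx": 9, "ty": 32, "tz": 0, "wx": 0, "wy": 0, "wz": 0.3, "gripper": 1},
  {"tx": 9, "ty": 32, "tz": 0, "wx": 0, "wy": 0, "wz": 0.3, "gripper": 1},
  {"tx": 9, "ty": 32, "tz": 0, "wx": 0, "wy": 0, "wz": 0.3, "gripper": 1},
])

```text
clock: 25.15
tool_pos: [0.4951, 0.1382, 0.1096]
eef_rot: [3.127, 0.297, -0.011]
force: [-0.3, 0.3, 0.3]
finger_gap: 0.358
```

>>> play_rows([
  {"tx": 9, "ty": 32, "tz": 0, "wx": 0, "wy": 0, "wz": 0.3, "gripper": 1},
  {"tx": 10, "ty": 32, "tz": 0, "wx": 0, "wy": 0, "wz": 0.3, "gripper": 1},
  {"tx": 10, "ty": 32, "tz": 0, "wx": 0, "wy": 0, "wz": 0.3, "gripper": 1},
  {"tx": 10, "ty": 32, "tz": 0, "wx": 0, "wy": 0, "wz": 0.3, "gripper": 1},
  {"tx": 10, "ty": 32, "tz": 0, "wx": 0, "wy": 0, "wz": 0.3, "gripper": 1},
])

```text
clock: 25.65
tool_pos: [0.5712, -0.0177, 0.1025]
eef_rot: [-3.131, -0.254, 0.023]
force: [0.0, 1.5, -0.9]
finger_gap: 0.364
```

```bash
python3 - <<'E'
from h import *
plan(.6244,-.1093,.11,8.2,3)
E
```

```text
pose [ 0.5712 -0.0177  0.1025] yaw 9.3 tilt rv [-0.07  0.83  1.08] gap 0.364 F [ 0.   1.5 -0.9] t 25.65
t [12.5 33.  -2.7] w [-0.02  0.28  0.36]
t [12.7 32.9 -2.6] w [-0.02  0.28  0.36]
t [13.  32.8 -2.6] w [-0.02  0.28  0.36]
```

>>> play_rows([
  {"tx": 13, "ty": 32, "tz": 0, "wx": 0, "wy": 0.4, "wz": 0.5, "gripper": 1},
  {"tx": 13, "ty": 28, "tz": 3, "wx": 0, "wy": 0.4, "wz": 0.5, "gripper": 1},
  {"tx": 8, "ty": 15, "tz": 5, "wx": 0, "wy": 0.1, "wz": 0.1, "gripper": 1},
  {"tx": 3, "ty": 5, "tz": 5, "wx": 0, "wy": 0, "wz": 0, "gripper": 1},
  {"tx": 0, "ty": 0, "tz": 0, "wx": 0, "wy": 0, "wz": 0, "gripper": 1},
])

```text
clock: 26.15
tool_pos: [0.6197, -0.0976, 0.0813]
eef_rot: [-3.131, -0.216, 0.011]
force: [-0.2, 0.3, -1.2]
finger_gap: 0.362
```

```bash
python3 - <<'E'
from h import *
plan(.6256,-.1095,.05,8.2,3)
E
```

```text
pose [ 0.6197 -0.0976  0.0813] yaw 7.9 tilt rv [-0.2   0.38 -0.31] gap 0.362 F [-0.2  0.3 -1.2] t 26.15
t [ 1.5  4.2 10.4] w [-0.07  0.13 -0.1 ]
t [ 1.5  4.2 10.4] w [-0.07  0.13 -0.1 ]
t [ 1.4  4.2 10.4] w [-0.07  0.13 -0.1 ]
```

>>> play_rows([
  {"tx": 2, "ty": 6, "tz": 10, "wx": -0.1, "wy": 0.2, "wz": -0.1, "gripper": 1},
  {"tx": 2, "ty": 5, "tz": 12, "wx": -0.1, "wy": 0.1, "wz": -0.1, "gripper": 1},
  {"tx": 0.5, "ty": 1, "tz": 8, "wx": 0, "wy": 0, "wz": 0, "gripper": 1},
  {"tx": 0, "ty": 0, "tz": 0, "wx": 0, "wy": 0, "wz": 0, "gripper": 1},
])

```text
clock: 26.55
tool_pos: [0.6246, -0.1072, 0.0475]
eef_rot: [-3.133, -0.226, 0.004]
force: [-0.5, -0.3, -1.5]
finger_gap: 0.364
```

```bash
python3 snap.py w20 wrist;python3 snap.py s20 scene;python3 - <<'E'
from h import *
plan(.6256,-.1095,.0225,8.2,1)
import cv2
cv2.imwrite('pics/s20c.png',cv2.resize(cv2.imread('pics/s20.png')[175:295,225:455],None,fx=3.4,fy=3.4))
E
```

```text
pose [ 0.6251 -0.1072  0.0489] yaw 8.2 tilt rv [-0.01  0.08  0.05] gap 0.363 F [-0.7  0.1 -1.4] t 26.65
t [ 0.2  2.3 26.4] w [-0.01  0.08  0.05]
```

View pics/w20.png

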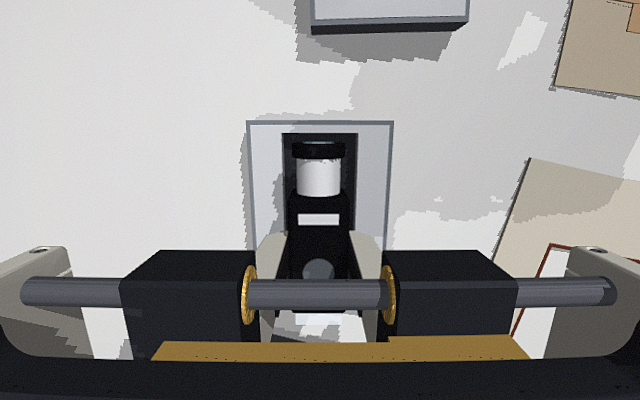

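View pics/s20c.png

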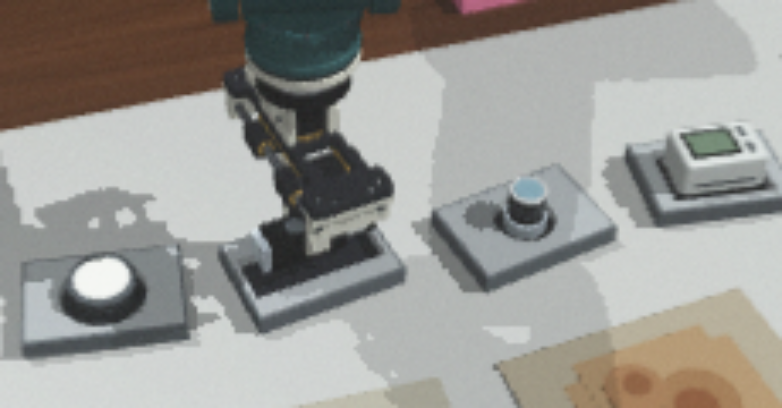

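```bash
python3 - <<'E'
import pickle
from h import *
C=pickle.load(open("pics/w20.pkl","rb"))
print(px2w(C,[[318,142]],.062), px2w(C,[[318,142]],.05),px2w(C,[[282,133],[357,133]],.02))
d=np.array([-np.sin(np.radians(8.2)),np.cos(np.radians(8.2))])
c=np.array([.6247,-.1031]);print(c+d*.062,c+d*.054)
E
```

```text
[[ 0.61642244 -0.04626105  0.062     ]] [[ 0.61647585 -0.04682309  0.05      ]] [[ 0.59275724 -0.04587855  0.02      ]
 [ 0.64072629 -0.03893265  0.02      ]]
[ 0.61585701 -0.04173387] [ 0.61699804 -0.04965208]
```

>>> play_rows([
  {"tx": 0.3, "ty": 3, "tz": 8, "wx": 0, "wy": 0, "wz": 0, "gripper": 1},
  {"tx": 0, "ty": 0.5, "tz": 8, "wx": 0, "wy": 0, "wz": 0, "gripper": 1},
  {"tx": 0, "ty": 0, "tz": 5, "wx": 0, "wy": 0, "wz": 0, "gripper": 1},
  {"tx": 0, "ty": 0, "tz": 0, "wx": 0, "wy": 0, "wz": 0, "gripper": 1},
])

```text
clock: 27.05
tool_pos: [0.6263, -0.1107, 0.0272]
eef_rot: [3.133, 0.227, 0.0]
force: [-0.6, 0.8, -1.1]
finger_gap: 0.363
```

```bash
python3 - <<'E'
from h import *
plan(.6256,-.1095,.0225,8.2,1)
E
```

```text
pose [ 0.6263 -0.1107  0.0272] yaw 8.3 tilt rv [ 0.02 -0.01  0.07] gap 0.363 F [-0.6  0.8 -1.1] t 27.05
t [-0.5 -1.3  4.7] w [ 0.02 -0.01  0.07]
```

>>> play_rows([
  {"tx": -0.5, "ty": -0.5, "tz": 2.5, "wx": 0, "wy": 0, "wz": 0, "gripper": 1},
  {"tx": 0, "ty": 0, "tz": 1.5, "wx": 0, "wy": 0, "wz": 0, "gripper": 1},
  {"tx": 0, "ty": 0, "tz": 0.5, "wx": 0, "wy": 0, "wz": 0, "gripper": 1},
])

```text
clock: 27.35
tool_pos: [0.6258, -0.1102, 0.0226]
eef_rot: [3.133, 0.227, 0.001]
force: [-1.2, -1.5, -0.4]
finger_gap: 0.362
```

>>> play_rows([
  {"tx": 0, "ty": 0, "tz": 0.6, "wx": 0, "wy": 0, "wz": 0, "gripper": 1},
])

```text
clock: 27.45
tool_pos: [0.6259, -0.1102, 0.0226]
eef_rot: [3.133, 0.227, 0.001]
force: [-5.7, 0.5, 9.6]
finger_gap: 0.363
```

>>> play_rows([
  {"tx": 0, "ty": 0, "tz": 0, "wx": 0, "wy": 0, "wz": 0, "gripper": 0},
  {"tx": 0, "ty": 0, "tz": 0, "wx": 0, "wy": 0, "wz": 0, "gripper": -0.5},
  {"tx": 0, "ty": 0, "tz": 0, "wx": 0, "wy": 0, "wz": 0, "gripper": -1},
  {"tx": 0, "ty": 0, "tz": 0, "wx": 0, "wy": 0, "wz": 0, "gripper": -1},
  {"tx": 0, "ty": 0, "tz": 0, "wx": 0, "wy": 0, "wz": 0, "gripper": -1},
])

```text
clock: 27.95
tool_pos: [0.6265, -0.1103, 0.0234]
eef_rot: [3.132, 0.227, 0.003]
force: [0.4, 0.1, 0.2]
finger_gap: 0.742
```

>>> play_rows([
  {"tx": 0, "ty": 0, "tz": -8, "wx": 0, "wy": 0, "wz": 0, "gripper": -1},
  {"tx": 0, "ty": 0, "tz": -30, "wx": 0, "wy": 0, "wz": 0, "gripper": -1},
  {"tx": 0, "ty": 0, "tz": -45, "wx": 0, "wy": 0, "wz": 0, "gripper": -1},
  {"tx": 0, "ty": 0, "tz": -45, "wx": 0, "wy": 0, "wz": 0, "gripper": -1},
  {"tx": 0, "ty": 0, "tz": -45, "wx": 0, "wy": 0, "wz": 0, "gripper": -1},
])

```text
clock: 28.45
tool_pos: [0.6232, -0.1095, 0.1966]
eef_rot: [-3.131, -0.226, 0.014]
force: [0.1, 0.4, -0.8]
finger_gap: 1.0
```

>>> play_rows([
  {"tx": -40, "ty": 0, "tz": -10, "wx": 0, "wy": 0, "wz": 0, "gripper": -1},
  {"tx": -40, "ty": 0, "tz": 0, "wx": 0, "wy": 0, "wz": 0, "gripper": -1},
  {"tx": -40, "ty": 0, "tz": 0, "wx": 0, "wy": 0, "wz": 0, "gripper": -1},
  {"tx": -40, "ty": 0, "tz": 0, "wx": 0, "wy": 0, "wz": 0, "gripper": -1},
  {"tx": -20, "ty": 0, "tz": 0, "wx": 0, "wy": 0, "wz": 0, "gripper": -1},
])

```text
clock: 28.95
tool_pos: [0.443, -0.1359, 0.2185]
eef_rot: [3.131, 0.23, 0.007]
force: [-0.2, -1.1, 0.7]
finger_gap: 0.998
```

>>> play_rows([
  {"tx": 0, "ty": 0, "tz": 0, "wx": 0, "wy": 0, "wz": 0, "gripper": -1},
])

```text
clock: 29.05
tool_pos: [0.4413, -0.1362, 0.2198]
eef_rot: [3.13, 0.228, 0.01]
force: [1.1, 0.0, 0.5]
finger_gap: 1.0
```

```bash
python3 snap.py w21 wrist;python3 snap.py s21 scene;python3 snap.py t21 top;python3 - <<'E'
import cv2
cv2.imwrite('pics/s21c.png',cv2.resize(cv2.imread('pics/s21.png')[175:295,225:475],None,fx=3.2,fy=3.2,interpolation=cv2.INTER_CUBIC))
cv2.imwrite('pics/t21c.png',cv2.resize(cv2.imread('pics/t21.png')[120:220,200:430],None,fx=3.4,fy=3.4,interpolation=cv2.INTER_CUBIC))
E
```

```text
(no output)
```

View pics/s21c.png

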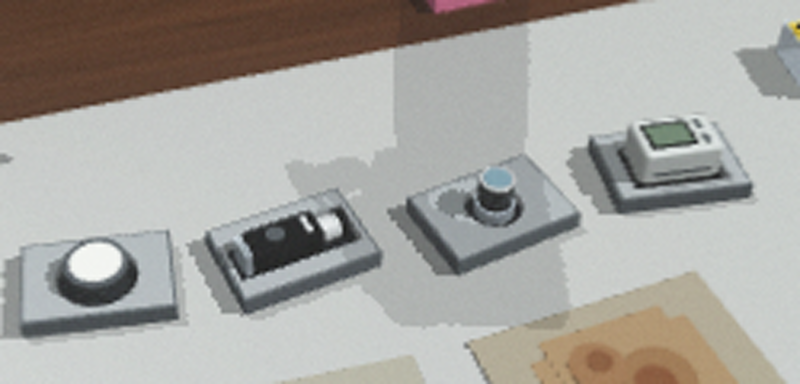

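View pics/t21c.png

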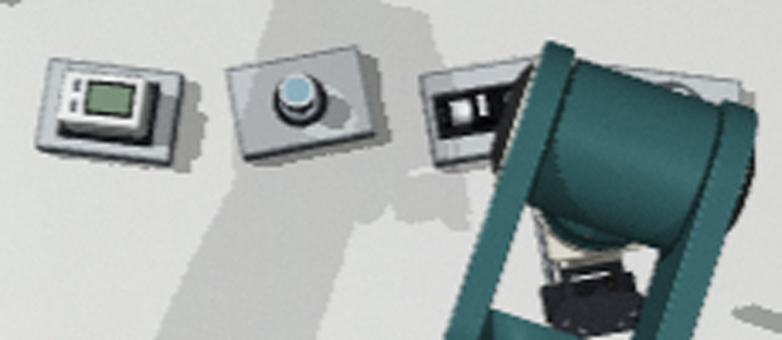

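View pics/t21.png

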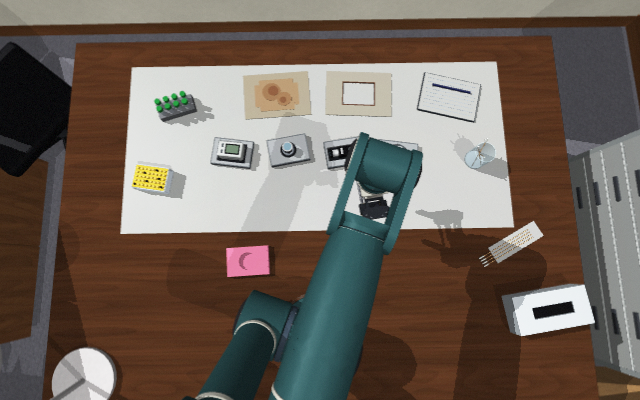

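```bash
python3 -c "
from plant import env
s=env.state();print(s['clock'],abs(s['dq']).max(),s['force'])
print(env.hand_in())"
```

```text
29.2 0.025952190612615274 [ 0.09313851  0.06179195 -0.03790089]
the job is handed in; nothing more can be done
None
```

I put the loupe, calibration tile, gloss meter and pocket microscope, in that order, each into its own cut-out, then handed the job in at 29.2 s. Each was lowered until I felt it touch the floor (8–14 N) before I opened the fingers.

- **Placement:** the final scene picture shows all four upright in their own trays. Each height at first contact matched the cut-out floor to within about 1 mm. In the last top view the arm hid the tile and part of the microscope, so those two rest on the scene view; a wrist picture just after release also showed the tile in place.
- **Left alone:** the last top view shows the beaker, tip box and pink look-alike where they were, with the arm clear and nearly still.
- **Disagreements:** position measurements from the wrist and top cameras agreed to about 3 mm or better, well inside the 8 mm of slack. No check failed.

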